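# Pack charged flight batteries into the field case in bay order

## Robot

A 6-joint arm with a two-finger parallel gripper is mounted at the origin on the work surface. World frame = base frame: x ahead of the robot, y to its left, z up, the work surface at z = 0. Lengths are in mm, angles in degrees, forces in N, time in s.
With the tool pointing down it reaches from about 275 to 975 mm from the base axis. Payload 8.4 kg.
Tool frame: the origin (TCP) lies midway between the tips of the shut fingers; the grasp point (between the pads) lies 19 mm behind it; z points along the fingers, y is the direction in which the jaws open and shut (so a half turn about z gives the same grasp; the last joint's range is limited). The gripper opens to 92 mm and grips with 3 to 60 N. Pads are 20 mm wide; open, the fingers measure 128 mm over their backs; the gripper's body (75 mm by 189 mm) begins 69 mm behind the grasp point.
Start: joints at [73.086, 20.225, 93.587, -0, 66.188, -0.138], TCP at [180.395, 598.402, 214.583] pointing down, gripper open.
Joint ranges: [-150.9, 150.9], [-52.94, 120.26], [3.33, 152.33], [-74.26, 254.26], [0, 154.13], [-172.89, 172.89]. Speed limits (degrees/s): [127.2, 127.2, 159.86, 180, 180, 180].

## Interface

Orientations are given as a 3x3 rotation matrix whose columns are the frame's x, y, z axes.
In Python, from rig import * gives the robot as it stands.
- The arm moves only by the tool step_arm, never from a script. Its argument "series" is a list of rows, each a list of 6 numbers: the shift along the tool's x, y, z in m, then the turn, a rotation vector about the tool's x, y, z in rad. In form: [[x, y, z, wx, wy, wz], ...]. A call has 1 to 20 rows; each row is the pose to reach, as a shift and turn from the pose measured when the call began, along the tool's axes at that moment; what a row does not reach only later rows make up. A row lasts 1/10 s, in which the tool goes at most 50 mm and 8.59 degrees, less where a joint would pass 70% of its speed; a pose out of reach is approached as far as the arm can. A call with a gripper value outside its range is refused whole. "gripper" is the finger opening in m, from 0 to 0.0919, set as the call begins (left out, the last holds). The fingers move at their own pace and stop on an object; "grip_force" is the grip in N (left out, the last holds). Time passes only in rows, so rows that repeat a pose let the fingers close. It gives the time, the measured TCP pose, the force and the opening at its end, in the units of the state.
- get_obs(): the state, without advancing time (a new reading comes with each control period).
- read_camera(name): name is "scene" or "side" or "wrist"; returns the picture (400x640x3 uint8, red, green, blue); there is no depth.
- calibration(name): a dict with "fx", "fy", "cx", "cy" (pixels), "k1" (the pictures are not rectified: a ray, as slopes to the right and down, at radius r is drawn at 1 + k1 r^2 times it, then the intrinsics apply), "world_to_cam" (4x4, takes a point from world to camera coordinates). Camera axes: x right, y up, looking along -z (the intrinsics and any distortion apply to the point x, -y, -z); pixel columns grow to the right and rows downward; lengths in mm; the calibration is good to about 2 mm. A picture is of the moment at which its call begins: read the wrist's pose just before it. calibration takes no time and is no camera call; for the wrist camera it gives the pose at the moment of the call.
- close_job(): hands the job in, once; it reports no verdict.
The state is a dict: "t": time; "qpos": joint angles; "joint_vel": joint speeds; "tau": joint torques, N m; "ee_pos": TCP position; "orientation": TCP orientation; "ft_force": force on the tool from outside, world axes, zero at the start; "ft_torque": the same for the moment, N m; "width": finger opening in mm.
Only numpy, scipy, OpenCV 4.12 (cv2) and the standard library are available. Lean on these libraries where they do the work, as an engineer would, in place of code of your own. Each camera call takes 0.05 s, during which the arm holds its last target.

## Task

The four flight packs in the rail charger are charged: move them all into the pockets of the black field case, each set down upright on the bottom of its own pocket; do not drop them in or tip any over on the way. Keep them in the order of the charger: the pack next to the control unit (the black unit with the display) goes into the pocket next to the case's yellow grip, the second pack into the second pocket, and so on to the pack beside the power supply, which goes into the pocket farthest from the grip.

Things in the scene. Friction and masses are not known exactly. Their poses are not given: they have to be found in the camera images.
- pack_red: Flight battery: dark grey hard-shell brick 44 x 30 x 105 mm (x, y, z), red top face and red band round its upper end, about 0.27 kg, no leads. Origin: centre of its underside; z up, y along the charger's row. It starts upright in the red-trimmed cradle, 26 mm of it inside, its underside 18 mm above the table; it pulls straight up. Either way round is right.
- pack_blue: Flight battery: dark grey hard-shell brick 44 x 30 x 105 mm (x, y, z), blue top face and blue band round its upper end, about 0.27 kg, no leads. Origin: centre of its underside; z up, y along the charger's row. It starts upright in the blue-trimmed cradle, 26 mm of it inside, its underside 18 mm above the table; it pulls straight up. Either way round is right.
- pack_green: Flight battery: dark grey hard-shell brick 44 x 30 x 105 mm (x, y, z), green top face and green band round its upper end, about 0.27 kg, no leads. Origin: centre of its underside; z up, y along the charger's row. It starts upright in the green-trimmed cradle, 26 mm of it inside, its underside 18 mm above the table; it pulls straight up. Either way round is right.
- pack_white: Flight battery: dark grey hard-shell brick 44 x 30 x 105 mm (x, y, z), white top face and white band round its upper end, about 0.27 kg, no leads. Origin: centre of its underside; z up, y along the charger's row. It starts upright in the white-trimmed cradle, 26 mm of it inside, its underside 18 mm above the table; it pulls straight up. Either way round is right.
- cradle_red: Charging cradle with red trim, fixed on the charger's rail: dark socket 68 x 50 x 32 mm (x, y, z), pocket 54 x 39 mm, pocket floor 6 mm above its underside. Origin: centre of its underside, 12 mm above the table. The red pack starts in it. Its place in the row of four varies.
- cradle_blue: Charging cradle with blue trim, fixed on the charger's rail: dark socket 68 x 50 x 32 mm (x, y, z), pocket 54 x 39 mm, pocket floor 6 mm above its underside. Origin: centre of its underside, 12 mm above the table. The blue pack starts in it. Its place in the row of four varies.
- cradle_green: Charging cradle with green trim, fixed on the charger's rail: dark socket 68 x 50 x 32 mm (x, y, z), pocket 54 x 39 mm, pocket floor 6 mm above its underside. Origin: centre of its underside, 12 mm above the table. The green pack starts in it. Its place in the row of four varies.
- cradle_white: Charging cradle with white trim, fixed on the charger's rail: dark socket 68 x 50 x 32 mm (x, y, z), pocket 54 x 39 mm, pocket floor 6 mm above its underside. Origin: centre of its underside, 12 mm above the table. The white pack starts in it. Its place in the row of four varies.
- control_unit: Charger's control unit, fixed: black box 84 x 56 x 50 mm, teal display and grey dial on its top, at one end of the row of cradles (either end, it varies). Origin: centre of its underside. The cradle centres lie 60, 112, 164 and 216 mm from it. A bare aluminium power supply of the same size, with dark vent slots, is at the row's other end.
- case: Bottom of the field case, fixed: black open shell 80 x 222 x 48 mm (x, y, z), origin at the centre of its underside, on the table; a yellow grip (hoop 36 mm out) and yellow rim at its +y end. Four pockets along y, 58 x 44 mm (x, y) inside, centres at x = 0, y = +78, +26, -26, -78 mm; pocket floors 6 mm up, dividers 8 mm thick, 42 mm high.

How it is judged:
By the outcome, as a careful person would: the job done as asked, in the order asked, and still so for the second after the job is handed in, with the robot touching nothing.
It also fails if it takes over 115 s, if anything falls off the work surface, if the arm or the gripper's body presses on something with over 40 N, if the wrist force passes 120 N, or if a joint passes its speed limit or range.

## Working session

There is one attempt and no reset: what is moved stays moved. The work goes in short steps, Python scripts to look and compute and a tool call to move; the robot and the scene stay as the last step left them, time stands still between calls to the robot, and variables do not carry over. Pictures are saved under pics/ and viewed, and the job is handed in when it is done.

Besides the shell and the picture viewer there is one more tool, called by a JSON object that holds its "name" and its "arguments", one argument or row to a line. step_arm: Moves the arm, as the interface text tells. Its arguments: {"type":"object","properties":{"series":{"type":"array"},"gripper":{"type":"number"},"grip_force":{"type":"number"}},"required":["series"]}

```bash
mkdir -p pics; ls; python3 - <<'E'
from rig import *
import cv2
o=get_obs();print(o)
for n in ["scene","side","wrist"]:
    c=calibration(n);print(n,c)
    cv2.imwrite(f"pics/{n}0.png",read_camera(n)[:,:,::-1])
E
```

```text
pics
{'t': 0.0, 'qpos': array([ 7.30841061e+01,  2.02621359e+01,  9.36269966e+01,  8.78209585e-04,
        6.61889410e+01, -1.37292214e-01]), 'joint_vel': array([ 0.01108416, -0.05369724,  0.08109733, -0.03116691,  0.07705865,
        0.0129182 ]), 'tau': array([ 3.70527312e-03, -5.93840003e+01, -3.34224236e+01,  6.99702697e-02,
        2.30467552e-02, -1.24878256e-04]), 'ee_pos': array([180.27380693, 597.93228116, 213.88305451]), 'orientation': array([[-9.57425583e-01,  2.88679901e-01, -4.09900124e-04],
       [ 2.88680191e-01,  9.57424701e-01, -1.29960156e-03],
       [ 1.72796557e-05, -1.36260182e-03, -9.99999072e-01]]), 'ft_force': array([-0.63260561, -0.02923388,  0.11315331]), 'ft_torque': array([-0.04768658, -0.01156934, -0.01275067]), 'width': 91.93089683381766}
scene {'fx': 404.2565384428686, 'fy': 404.2565384428686, 'cx': 322.49641783797495, 'cy': 199.3205125081684, 'k1': -0.03856126991219503, 'world_to_cam': array([[ 2.06144585e-01,  9.78409467e-01, -1.48096229e-02,
        -8.41208939e+01],
       [-7.06798163e-01,  1.59350372e-01,  6.89234225e-01,
         3.21223709e+02
[... 465 characters left out ...]
5e-01,
        -1.66599546e+02],
       [-2.72213272e-01,  7.28362174e-01,  6.28799235e-01,
        -8.70185571e+02],
       [ 0.00000000e+00,  0.00000000e+00,  0.00000000e+00,
         1.00000000e+00]])}
wrist {'fx': 345.49369487604315, 'fy': 345.49369487604315, 'cx': 321.1293707100077, 'cy': 200.76225112486546, 'k1': -0.02495544955418185, 'world_to_cam': array([[ 2.88694394e-01,  9.57420336e-01, -1.35878083e-03,
        -6.24982496e+02],
       [-9.23873965e-01,  2.78206083e-01, -2.62789408e-01,
         2.94893972e+01],
       [-2.51221902e-01,  7.71211712e-02,  9.64852259e-01,
        -3.90569081e+02],
       [ 0.00000000e+00,  0.00000000e+00,  0.00000000e+00,
         1.00000000e+00]])}
```

View pics/scene0.png

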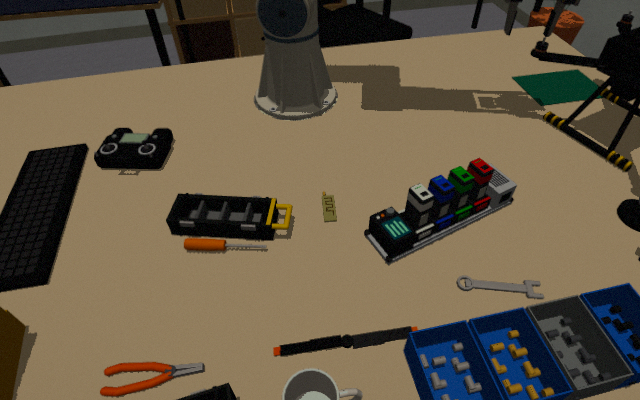

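View pics/side0.png

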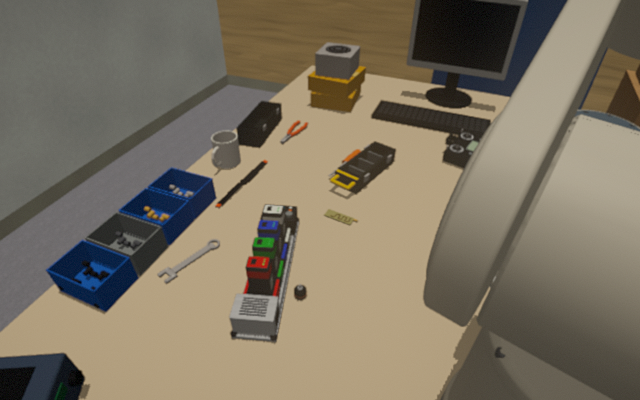

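View pics/wrist0.png

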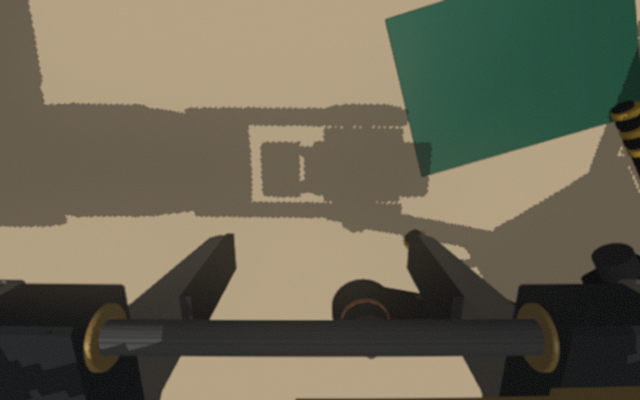

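The scene view shows the control unit at (390,230), then white (420,190), blue (442,187), green (461,179) and red (481,171) packs, with the power supply at (500,185). The case is at (228,216) with its grip at its right end (283,216). I'll enlarge both for measuring.

```bash
python3 - <<'E'
import cv2
def crop(n,x,y,w,h,s,o):
    im=cv2.imread(f"pics/{n}.png")[y:y+h,x:x+w]
    im=cv2.resize(im,None,fx=s,fy=s,interpolation=cv2.INTER_CUBIC)
    im=cv2.convertScaleAbs(im,alpha=1.6,beta=15)
    for i in range(0,w,10):
        cv2.line(im,(i*s,0),(i*s,6 if i%50 else 14),(0,0,255),1)
        if i%20==0: cv2.putText(im,str(x+i),(i*s,22),0,.35,(0,0,255),1)
    for i in range(0,h,10):
        cv2.line(im,(0,i*s),(6,i*s),(0,0,255),1); cv2.putText(im,str(y+i),(8,i*s+4),0,.35,(0,0,255),1)
    cv2.imwrite(f"pics/{o}.png",im)
crop("scene0",360,150,160,115,5,"c1")
crop("scene0",160,185,140,60,5,"c2")
crop("side0",225,195,90,150,4,"c3")
crop("side0",325,135,80,70,7,"c4")
E
```

```text
(no output)
```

View pics/c1.png

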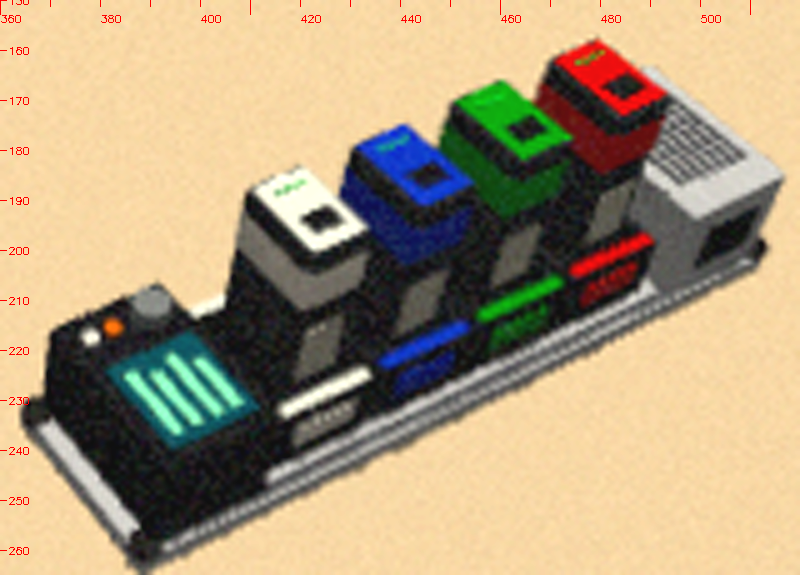

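View pics/c2.png

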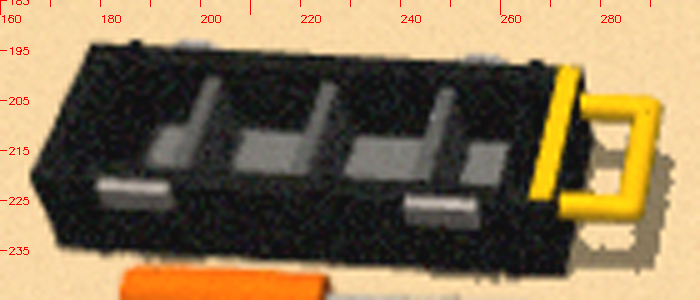

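View pics/c3.png

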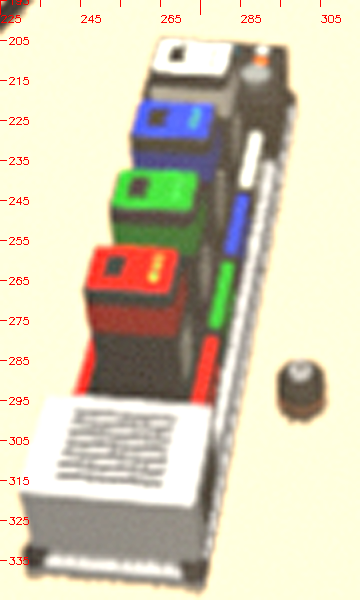

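View pics/c4.png

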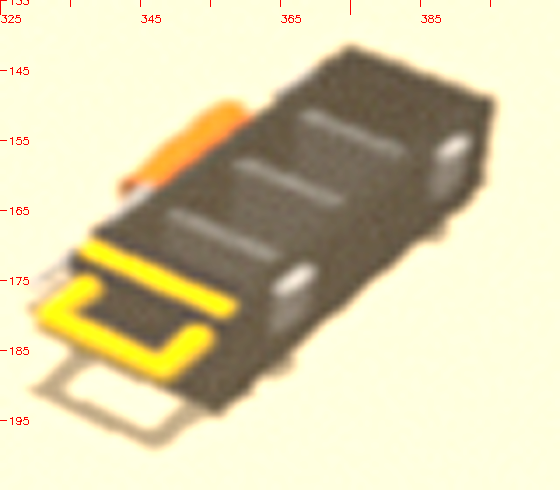

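```bash
cat > h.py <<'E'
import numpy as np, cv2
from scipy.optimize import least_squares
def project(c,P):
    P=np.atleast_2d(P).astype(float)
    q=P@c["world_to_cam"][:3,:3].T+c["world_to_cam"][:3,3]
    s=np.stack([q[:,0]/-q[:,2],-q[:,1]/-q[:,2]],1)
    r2=(s**2).sum(1,keepdims=True); s=s*(1+c["k1"]*r2)
    return s*[c["fx"],c["fy"]]+[c["cx"],c["cy"]]
def tri(obs,x0=(500,200,50)):
    r=least_squares(lambda X:np.concatenate([(project(c,X)[0]-uv) for c,uv in obs]),x0)
    return r.x,np.sqrt((r.fun**2).mean())
def frame(x,y,yaw,L):
    L=np.atleast_2d(L).astype(float);c,s=np.cos(yaw),np.sin(yaw)
    return np.stack([x+c*L[:,0]-s*L[:,1],y+s*L[:,0]+c*L[:,1],L[:,2]],1)
E
cat > m1.py <<'E'
from rig import *
from h import *
S,D=calibration("scene"),calibration("side")
pk={"white":((421.6,192.2),(273.5,209.5)),"blue":((442.4,182.9),(268.5,225)),"green":((462.4,174),(263.9,242.5)),"red":((481.4,164.8),(258.1,262.5))}
for n,(a,b) in pk.items():
    print(n,tri([(S,a),(D,b)]))
for n,a,b in [("farL",(178.6,194),(395.4,149.3)),("nearL",(166.6,220.6),(375,141.4)),("hoopA",(291,205),(329,180.5)),]:
    print(n,tri([(S,a),(D,b)]))
E
python3 m1.py
```

```text
white (array([586.69208722, 158.8274306 , 120.19965424]), np.float64(0.6422952610408007))
blue (array([572.55757164, 208.18708583, 121.05201432]), np.float64(0.48091078629131434))
green (array([557.11015509, 257.87715572, 121.12493232]), np.float64(0.5860182330589676))
red (array([541.22903142, 308.69375942, 121.59144898]), np.float64(0.2369387506854653))
farL (array([ 408.05676463, -325.63791428,   45.22228909]), np.float64(0.14665739914788511))
nearL (array([ 481.54557593, -348.17150531,   44.42569962]), np.float64(0.2732227113236273))
hoopA (array([527.16845518, -82.90472314,  67.15767412]), np.float64(3.924033267736919))
```

```bash
cat >> h.py <<'E'
from scipy.spatial.transform import Rotation as Rn
def row(o,pos,ang):
    """tool shift [m] + rotvec to reach TCP pos with tool y at world angle ang (deg), z down"""
    a=np.radians(ang); y=np.array([np.cos(a),np.sin(a),0]); z=np.array([0,0,-1.]); x=np.cross(y,z)
    T=np.stack([x,y,z],1); R=o["orientation"]
    d=R.T@(np.array(pos)-o["ee_pos"])/1000
    w=Rn.from_matrix(R.T@T).as_rotvec()
    return np.round(np.r_[d,w],4).tolist()
E
python3 - <<'E'
from rig import *
from h import *
o=get_obs();c=calibration("wrist")
C=-c["world_to_cam"][:3,:3].T@c["world_to_cam"][:3,3]
print(C,o["orientation"].T@(C-o["ee_pos"]),o["orientation"].T@(-c["world_to_cam"][2,:3]))
# view pose for the charger
for pos in [(600,170,330),(585,190,330)]:
    print(row(o,pos,17))
print(row(o,(180,598,300),73.2))
E
```

```text
[109.5651545  620.32531241 383.83377859] [  74.14026646    0.7543015  -169.77935703] [-2.62788799e-01 -1.28364381e-04  9.64853372e-01]
[-0.5254, -0.2888, -0.1156, -0.001, 0.0005, 0.9813]
[-0.5053, -0.274, -0.1157, -0.001, 0.0005, 0.9813]
[0.0003, -0.0002, -0.0859, -0.0011, 0.0, 0.0005]
```

```bash
python3 - <<'E'
from rig import *
from h import *
o=get_obs()
print(row(o,(588,156,320),17))
E
```

```text
[-0.5179, -0.3057, -0.1056, -0.001, 0.0005, 0.9813]
```

{"name": "step_arm", "arguments": {
  "series": [
    [0, 0, -0.05, 0, 0, 0],
    [0, 0, -0.1056, 0, 0, 0],
    [-0.518, -0.306, -0.1056, -0.001, 0, 0.9813],
    [-0.518, -0.306, -0.1056, -0.001, 0, 0.9813],
    [-0.518, -0.306, -0.1056, -0.001, 0, 0.9813],
    [-0.518, -0.306, -0.1056, -0.001, 0, 0.9813],
    [-0.518, -0.306, -0.1056, -0.001, 0, 0.9813],
    [-0.518, -0.306, -0.1056, -0.001, 0, 0.9813],
    [-0.518, -0.306, -0.1056, -0.001, 0, 0.9813],
    [-0.518, -0.306, -0.1056, -0.001, 0, 0.9813],
    [-0.518, -0.306, -0.1056, -0.001, 0, 0.9813],
    [-0.518, -0.306, -0.1056, -0.001, 0, 0.9813],
    [-0.518, -0.306, -0.1056, -0.001, 0, 0.9813],
    [-0.518, -0.306, -0.1056, -0.001, 0, 0.9813],
    [-0.518, -0.306, -0.1056, -0.001, 0, 0.9813],
    [-0.518, -0.306, -0.1056, -0.001, 0, 0.9813],
    [-0.518, -0.306, -0.1056, -0.001, 0, 0.9813],
    [-0.518, -0.306, -0.1056, -0.001, 0, 0.9813]
  ]
}}

```text
t: 1.95
ee_pos: [587.0, 156.9, 320.0]
orientation: [[-0.294, 0.956, 0.0], [0.956, 0.294, -0.0], [-0.0, 0.0, -1.0]]
ft_force: [-1.6, 0.1, -0.6]
width: 92.1
```

```bash
python3 - <<'E'
from rig import *
from h import *
import pickle
o=get_obs();c=calibration("wrist");im=read_camera("wrist")
print(o["ee_pos"],o["qpos"],o["t"])
pickle.dump((o,c,im),open("w1.pkl","wb"))
im=cv2.convertScaleAbs(cv2.resize(im[:,:,::-1],(800,500),interpolation=cv2.INTER_CUBIC),alpha=1.5)
cv2.imwrite("pics/w1.png",im)
E
```

```text
[587.04511722 156.87472789 320.03398196] [ 1.48235536e+01  1.40814861e+01  8.86012111e+01 -6.18083515e-03
  7.73129680e+01 -2.26508342e+00] 1.95
```

View pics/w1.png

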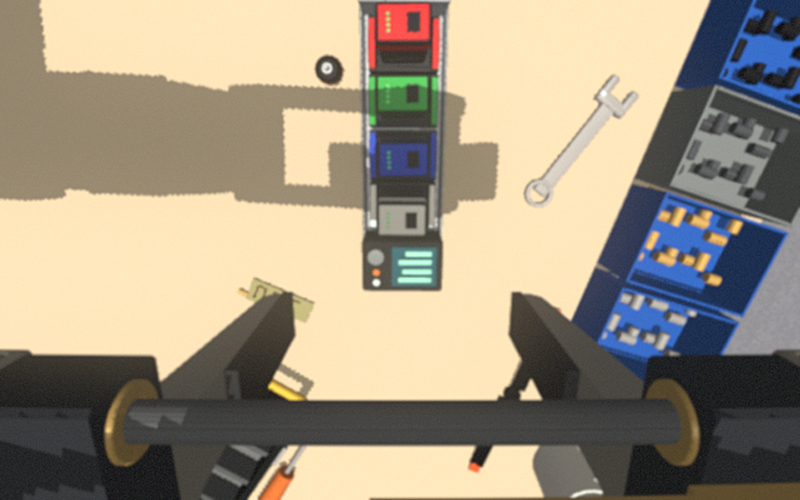

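```bash
cat >> h.py <<'E'
def crop(im,x,y,w,h,s,o,al=1.6):
    im=im[y:y+h,x:x+w,::-1]
    im=cv2.resize(im,None,fx=s,fy=s,interpolation=cv2.INTER_CUBIC)
    im=cv2.convertScaleAbs(im,alpha=al,beta=15)
    for i in range(0,w,10):
        cv2.line(im,(i*s,0),(i*s,6),(0,0,255),1)
        if i%20==0: cv2.putText(im,str(x+i),(i*s,18),0,.35,(0,0,255),1)
    for i in range(0,h,10):
        cv2.line(im,(0,i*s),(6,i*s),(0,0,255),1); cv2.putText(im,str(y+i),(8,i*s+4),0,.35,(0,0,255),1)
    cv2.imwrite(o,im)
E
python3 - <<'E'
from h import *
import pickle
o,c,im=pickle.load(open("w1.pkl","rb"))
crop(im,280,0,85,120,5,"pics/w1a.png",1.9)
crop(im,280,95,85,120,5,"pics/w1b.png",1.9)
E
```

```text
(no output)
```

View pics/w1a.png

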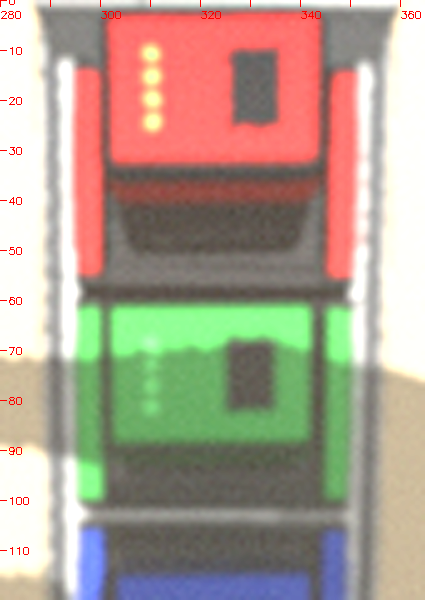

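View pics/w1b.png

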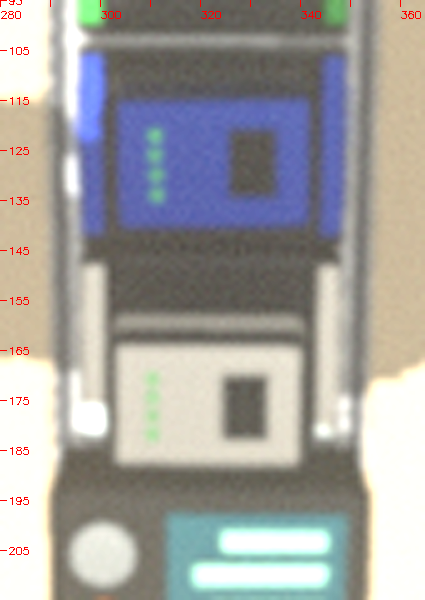

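```bash
cat > m2.py <<'E'
from rig import *
from h import *
import pickle
S,D=calibration("scene"),calibration("side"); W=pickle.load(open("w1.pkl","rb"))[1]
pk=[((421.6,192.2),(273.5,209.5),(321.6,176.1)),((442.4,182.9),(268.5,225),(322.7,127.6)),((462.4,174),(263.9,242.5),(322.3,74.8)),((481.4,164.8),(258.1,262.5),(322.8,17.5))]
for p in pk: print(*tri(list(zip((S,D,W),p))), tri([(S,p[0]),(W,p[2])])[0],tri([(D,p[1]),(W,p[2])])[0])
# joint: row centre, yaw, z, along the row; local y -> red end
def P(v): return frame(v[0],v[1],v[2],[[0,k,v[3]] for k in(-78,-26,26,78)])
for cams,z in [((0,1,2),None),((2,),123)]:
    C=(S,D,W)
    def res(v):
        if z: v=np.r_[v[:3],z]
        Q=P(v); return np.concatenate([(project(C[i],Q)-[p[i] for p in pk]).ravel() for i in cams])
    r=least_squares(res,[564,233,.3,121][:3 if z else 4]); print(r.x,np.degrees(r.x[2]),np.abs(r.fun).max(),np.round(res(r.x).reshape(-1,2),1).tolist())
    print(P(np.r_[r.x[:3],z or r.x[3]]))
E
python3 m2.py
```

```text
[587.09266813 158.7538984  120.30947589] 0.5345261621971678 [587.43294999 158.99580349 120.10482191] [586.8050368  158.59678729 120.79237107]
[572.92160628 208.46488872 121.1194947 ] 0.4231583956432501 [573.17796525 208.69986414 120.72691964] [572.73036781 208.43486087 121.75872164]
[557.1784832  258.35709753 121.22715416] 0.5021795267775313 [557.3564632  258.76409914 120.19401366] [556.93266837 258.23851983 122.2421804 ]
[541.89130828 308.97755602 121.73992808] 0.31598879733328455 [542.14456036 309.10246886 121.78007829] [541.88158377 308.96974778 121.82085092]
[5.64748478e+02 2.33732077e+02 2.93645169e-01 1.21308820e+02] 16.82462884227903 1.2147145841348106 [[-0.4, -0.7], [-0.3, -0.6], [-0.3, -0.5], [-0.3, 0.2], [-1.2, 0.0], [-0.7, 0.4], [-1.0, 0.5], [-0.6, -0.0], [0.2, -0.1], [-0.7, -0.4], [-0.0, -0.1], [-0.2, 0.9]]
[[587.32505334 159.07085436 121.30881995]
 [572.27400288 208.84500308 121.30881995]
 [557.22295241 258.61915179 121.30881995]
 [542.17190194 308.3933005  121.30881995]]
[5.64919580e+02 2.33829730e+02 2.92889466e-01] 16.781330244115082 0.5179263447100766 [[0.3, 0.2], [-0.5, -0.4], [0.2, -0.3], [0.0, 0.4]]
[[587.43972804 159.15146671 123.        ]
 [572.42629634 208.93697533 123.        ]
 [557.41286465 258.72248396 123.        ]
 [542.39943295 308.50799258 123.        ]]
```

```bash
python3 - <<'E'
from rig import *
from h import *
o=get_obs()
print(row(o,(454,-307,260),-17))
E
```

```text
[-0.4042, -0.2637, 0.0601, 0.0003, 0.0001, 0.5952]
```

{"name": "step_arm", "arguments": {
  "series": [
    [-0.404, -0.264, 0.06, 0, 0, 0.595],
    [-0.404, -0.264, 0.06, 0, 0, 0.595],
    [-0.404, -0.264, 0.06, 0, 0, 0.595],
    [-0.404, -0.264, 0.06, 0, 0, 0.595],
    [-0.404, -0.264, 0.06, 0, 0, 0.595],
    [-0.404, -0.264, 0.06, 0, 0, 0.595],
    [-0.404, -0.264, 0.06, 0, 0, 0.595],
    [-0.404, -0.264, 0.06, 0, 0, 0.595],
    [-0.404, -0.264, 0.06, 0, 0, 0.595],
    [-0.404, -0.264, 0.06, 0, 0, 0.595],
    [-0.404, -0.264, 0.06, 0, 0, 0.595],
    [-0.404, -0.264, 0.06, 0, 0, 0.595],
    [-0.404, -0.264, 0.06, 0, 0, 0.595],
    [-0.404, -0.264, 0.06, 0, 0, 0.595],
    [-0.404, -0.264, 0.06, 0, 0, 0.595],
    [-0.404, -0.264, 0.06, 0, 0, 0.595]
  ]
}}

```text
t: 3.6
ee_pos: [454.0, -306.2, 260.3]
orientation: [[0.291, 0.957, 0.001], [0.957, -0.291, -0.0], [-0.0, 0.001, -1.0]]
ft_force: [-0.2, 0.4, -0.3]
width: 91.7
```

```bash
python3 - <<'E'
from rig import *
from h import *
import pickle
o=get_obs();c=calibration("wrist");im=read_camera("wrist")
print(o["ee_pos"],o["qpos"],o["t"])
pickle.dump((o,c,im),open("w2.pkl","wb"))
pic=cv2.convertScaleAbs(cv2.resize(im[:,:,::-1],(800,500),interpolation=cv2.INTER_CUBIC),alpha=1.5)
cv2.imwrite("pics/w2.png",pic)
crop(im,255,20,130,145,4,"pics/w2a.png",2.6)
crop(im,255,120,130,120,4,"pics/w2b.png",2.6)
E
```

```text
[ 453.9863088  -306.15047458  260.29643803] [-3.41562500e+01  1.08657061e+01  1.00194772e+02  8.36183074e-03
  6.89050743e+01 -1.72393973e+01] 3.6
```

View pics/w2.png

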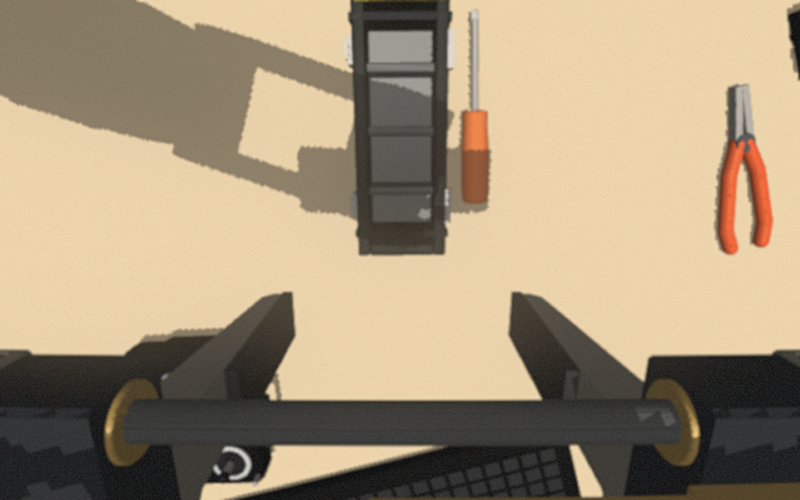

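View pics/w2a.png

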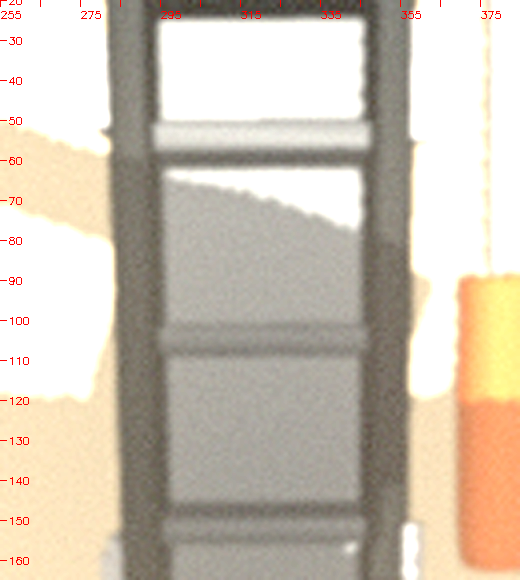

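View pics/w2b.png

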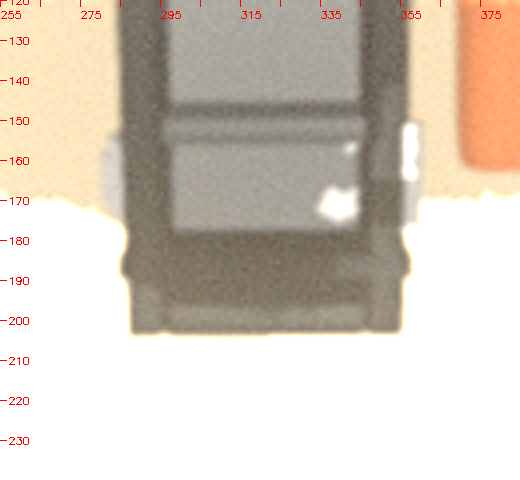

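```bash
cat > m3.py <<'E'
from rig import *
from h import *
import pickle
S,D=calibration("scene"),calibration("side"); W=pickle.load(open("w2.pkl","rb"))[1]
L=[[0,52,42],[0,0,42],[0,-52,42],[0,-111,48]]
uv=[(320.5,53.6),(320.9,103.8),(320.9,153.1),(321.5,203)]
r=least_squares(lambda v:(project(W,frame(*v,L))-uv).ravel(),[477,-231,-.3])
print(r.x,np.degrees(r.x[2]),r.fun.reshape(-1,2).round(1).tolist())
v=r.x
for n,l,a,b in [("farL",[-40,-111,48],(178.6,194),(395.4,149.3)),("nearL",[40,-111,48],(166.6,220.6),(375,141.4))]:
    P=frame(*v,l); print(n,P,project(S,P)[0]-a,project(D,P)[0]-b)
print("rim corner 3-view", tri([(S,(178.6,194)),(D,(395.4,149.3)),(W,(355.2 if 0 else 287.8,203))]))
print("rim corner near", tri([(S,(166.6,220.6)),(D,(375,141.4)),(W,(355.2,203))]))
print("pockets",frame(*v,[[0,k,6] for k in (78,26,-26,-78)]))
E
python3 m3.py
```

```text
[ 4.76124408e+02 -2.32032223e+02 -2.89333306e-01] -16.577577287771142 [[-0.0, -0.7], [-0.1, 0.4], [0.2, -0.9], [-0.1, 1.3]]
farL [[ 406.11725902 -327.00589855   48.        ]] [-1.03947108 -1.52115834] [ 0.64534027 -0.65985554]
nearL [[ 482.79200344 -349.83096302   48.        ]] [-1.53537504 -0.77047219] [-0.452334   -0.93809743]
rim corner 3-view (array([ 407.53059087, -326.26889521,   44.91608491]), np.float64(0.18729626771231847))
rim corner near (array([ 481.97119456, -348.9045182 ,   44.69289525]), np.float64(0.31934444345952))
pockets [[ 498.37884603 -157.27434709    6.        ]
 [ 483.54255413 -207.11293096    6.        ]
 [ 468.70626222 -256.95151484    6.        ]
 [ 453.86997032 -306.79009871    6.        ]]
```

```bash
python3 - <<'E'
from rig import *
from h import *
o=get_obs()
print(row(o,(587.4,159.1,200),16.8),row(o,(587.4,159.1,84),16.8))
E
```

```text
[0.4841, -0.0079, 0.0602, 0.0005, 0.0002, -0.5888] [0.4841, -0.008, 0.1762, 0.0005, 0.0002, -0.5888]
```

{"name": "step_arm", "arguments": {
  "series": [
    [0.4841, -0.0079, 0.0602, 0.0005, 0, -0.5888],
    [0.4841, -0.0079, 0.0602, 0.0005, 0, -0.5888],
    [0.4841, -0.0079, 0.0602, 0.0005, 0, -0.5888],
    [0.4841, -0.0079, 0.0602, 0.0005, 0, -0.5888],
    [0.4841, -0.0079, 0.0602, 0.0005, 0, -0.5888],
    [0.4841, -0.0079, 0.0602, 0.0005, 0, -0.5888],
    [0.4841, -0.0079, 0.0602, 0.0005, 0, -0.5888],
    [0.4841, -0.0079, 0.0602, 0.0005, 0, -0.5888],
    [0.4841, -0.0079, 0.0602, 0.0005, 0, -0.5888],
    [0.4841, -0.0079, 0.0602, 0.0005, 0, -0.5888],
    [0.4841, -0.0079, 0.0602, 0.0005, 0, -0.5888],
    [0.4841, -0.0079, 0.0602, 0.0005, 0, -0.5888],
    [0.4841, -0.0079, 0.0602, 0.0005, 0, -0.5888],
    [0.4841, -0.0079, 0.0602, 0.0005, 0, -0.5888],
    [0.4841, -0.0079, 0.0602, 0.0005, 0, -0.5888]
  ],
  "gripper": 0.075
}}

```text
t: 5.15
ee_pos: [587.4, 157.9, 200.4]
orientation: [[-0.288, 0.958, 0.0], [0.958, 0.288, -0.0], [-0.0, 0.0, -1.0]]
ft_force: [0.0, 0.5, 0.1]
width: 75.0
```

```bash
python3 - <<'E'
from rig import *
from h import *
o=get_obs()
print(o["t"],o["ee_pos"],row(o,(587.4,159.1,84),16.8))
c=calibration("wrist");im=read_camera("wrist")
print(project(c,[[587.4,159.1,123]]))
pic=cv2.convertScaleAbs(cv2.resize(im[:,:,::-1],(800,500),interpolation=cv2.INTER_CUBIC),alpha=1.5)
cv2.imwrite("pics/w3.png",pic)
E
```

```text
5.15 [587.42002695 157.92954418 200.3991209 ] [0.0012, 0.0003, 0.1164, 0.0004, 0.0003, -0.0015]
[[321.28395479 208.71200783]]
```

View pics/w3.png

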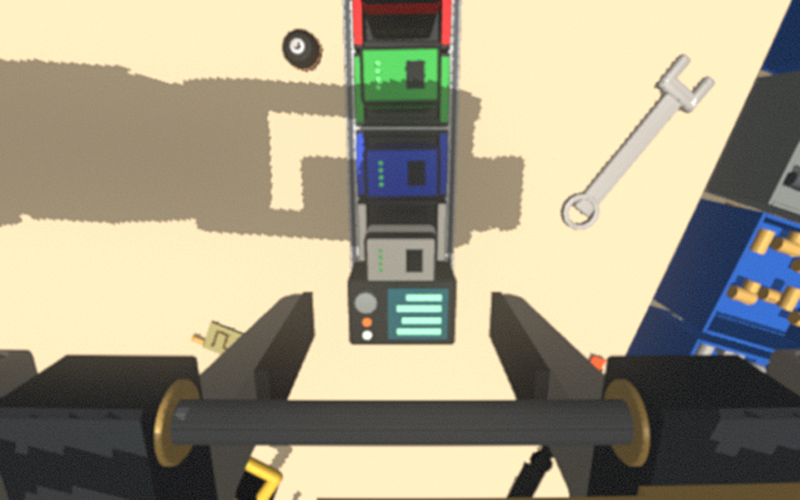

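The white top sits between the finger lanes at (401,257) in the enlarged view, within 3 px of the prediction. Descending.

{"name": "step_arm", "arguments": {
  "series": [
    [0.0022, 0.0003, 0.05, 0, 0, 0],
    [0.0022, 0.0003, 0.08, 0, 0, 0],
    [0.0022, 0.0003, 0.1, 0, 0, 0],
    [0.0022, 0.0003, 0.1164, 0, 0, 0],
    [0.0022, 0.0003, 0.1164, 0, 0, 0],
    [0.0022, 0.0003, 0.1164, 0, 0, 0]
  ]
}}

```text
t: 5.8
ee_pos: [587.3, 159.9, 84.3]
orientation: [[-0.287, 0.958, 0.0], [0.958, 0.287, -0.0], [-0.0, 0.0, -1.0]]
ft_force: [-0.1, 0.5, -0.3]
width: 75.2
```

{"name": "step_arm", "arguments": {
  "series": [
    [0, 0, 0, 0, 0, 0],
    [0, 0, 0, 0, 0, 0],
    [0, 0, 0, 0, 0, 0],
    [0, 0, 0, 0, 0, 0],
    [0, 0, 0, 0, 0, 0],
    [0, 0, 0, 0, 0, 0],
    [0, 0, 0, 0, 0, 0],
    [0, 0, 0, 0, 0, 0]
  ],
  "gripper": 0.03,
  "grip_force": 25
}}

```text
t: 6.6
ee_pos: [587.4, 160.0, 84.8]
orientation: [[-0.287, 0.958, 0.001], [0.958, 0.287, -0.0], [-0.0, 0.001, -1.0]]
ft_force: [-1.3, -0.4, 6.8]
width: 44.0
```

{"name": "step_arm", "arguments": {
  "series": [
    [0, 0, -0.01, 0, 0, 0],
    [0, 0, -0.02, 0, 0, 0],
    [0, 0, -0.03, 0, 0, 0],
    [0, 0, -0.03, 0, 0, 0]
  ]
}}

```text
t: 7.0
ee_pos: [588.5, 160.3, 116.7]
orientation: [[-0.287, 0.958, 0.003], [0.958, 0.287, 0.001], [-0.0, 0.003, -1.0]]
ft_force: [0.0, -0.0, -2.2]
width: 44.0
```

```bash
python3 - <<'E'
from rig import *
from h import *
o=get_obs()
print(o["t"],o["ee_pos"],o["width"],o["ft_force"])
im=read_camera("side"); crop(im,225,180,110,160,4,"pics/s1.png")
im=read_camera("scene"); crop(im,360,100,160,165,3,"pics/s2.png")
E
```

```text
7.0 [588.52248345 160.28329408 116.66294043] 44.02111303814724 [ 0.0114398  -0.00259677 -2.20695001]
```

View pics/s1.png

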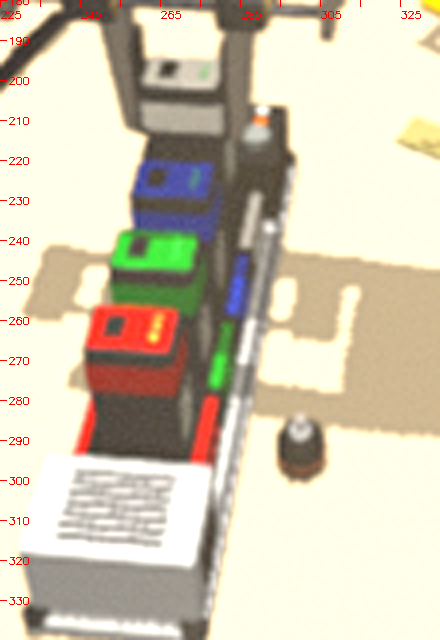

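View pics/s2.png

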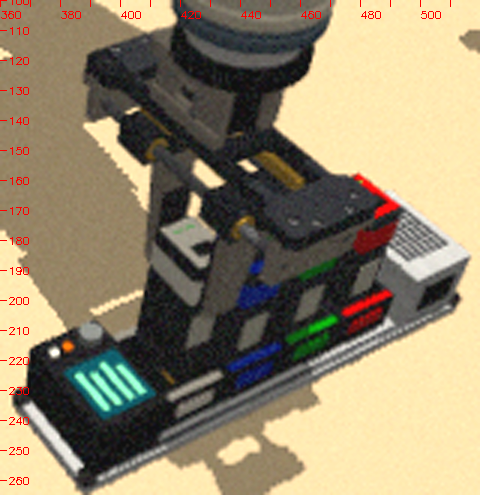

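```bash
cat > nav.py <<'E'
import sys
from rig import *
from h import *
o=get_obs(); print(o["t"],o["ee_pos"].round(1),o["ft_force"].round(1),round(o["width"],1))
a=[float(x) for x in sys.argv[1:]]
for i in range(0,len(a),4): print(row(o,a[i:i+3],a[i+3]))
E
python3 nav.py 588 160 215 16.7 498.4 -157.3 215 -16.6
```

```text
7.1 [587.6 160.  115.2] [ 0.1  0.  -1.9] 44.0
[-0.0002, 0.0005, -0.0998, 0.0013, 0.0004, -0.0001]
[-0.2783, -0.1764, -0.1, 0.0014, -0.0, 0.5811]
```

{"name": "step_arm", "arguments": {
  "series": [
    [0, 0, -0.03, 0, 0, 0],
    [0, 0, -0.065, 0, 0, 0],
    [0, 0, -0.1, 0, 0, 0],
    [-0.0139, -0.0088, -0.1, 0, 0, 0.029],
    [-0.0418, -0.0265, -0.1, 0, 0, 0.087],
    [-0.0696, -0.0441, -0.1, 0, 0, 0.145],
    [-0.0974, -0.0617, -0.1, 0, 0, 0.203],
    [-0.1252, -0.0794, -0.1, 0, 0, 0.261],
    [-0.1531, -0.097, -0.1, 0, 0, 0.32],
    [-0.1809, -0.1147, -0.1, 0, 0, 0.378],
    [-0.2087, -0.1323, -0.1, 0, 0, 0.436],
    [-0.2366, -0.15, -0.1, 0, 0, 0.494],
    [-0.2644, -0.1676, -0.1, 0, 0, 0.552],
    [-0.2783, -0.1764, -0.1, 0.0014, 0, 0.5811],
    [-0.2783, -0.1764, -0.1, 0.0014, 0, 0.5811],
    [-0.2783, -0.1764, -0.1, 0.0014, 0, 0.5811]
  ]
}}

```text
t: 8.7
ee_pos: [497.6, -157.2, 214.0]
orientation: [[0.287, 0.958, -0.001], [0.958, -0.287, 0.001], [0.0, -0.002, -1.0]]
ft_force: [-0.1, 0.3, -2.5]
width: 43.8
```

```bash
python3 nav.py 498.4 -157.3 120 -16.6 498.4 -157.3 78 -16.6; python3 - <<'E'
from rig import *
from h import *
im=read_camera("side"); crop(im,300,90,120,110,5,"pics/s3.png")
E
```

```text
8.7 [ 497.6 -157.2  214. ] [-0.1  0.3 -2.5] 43.8
[0.0001, 0.0009, 0.094, -0.0016, -0.0004, -0.001]
[0.0001, 0.001, 0.136, -0.0016, -0.0004, -0.001]
```

View pics/s3.png

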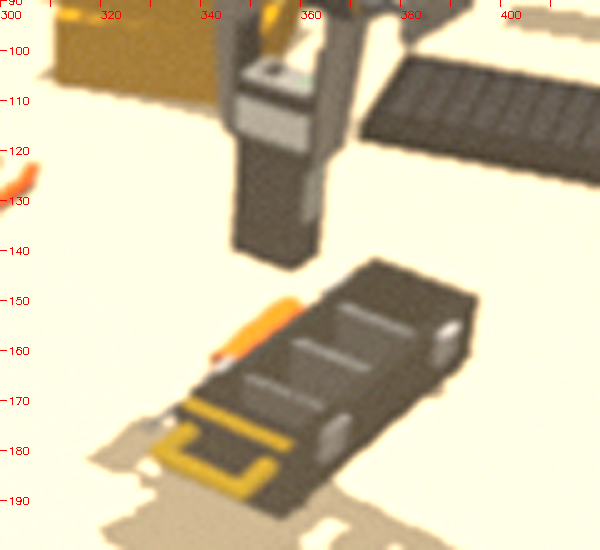

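{"name": "step_arm", "arguments": {
  "series": [
    [0, 0.001, 0.03, -0.0016, 0, -0.001],
    [0, 0.001, 0.06, -0.0016, 0, -0.001],
    [0, 0.001, 0.08, -0.0016, 0, -0.001],
    [0, 0.001, 0.092, -0.0016, 0, -0.001],
    [0, 0.001, 0.092, -0.0016, 0, -0.001]
  ]
}}

```text
t: 9.25
ee_pos: [497.9, -155.9, 120.7]
orientation: [[0.284, 0.959, -0.002], [0.959, -0.284, 0.001], [0.001, -0.003, -1.0]]
ft_force: [-0.3, 0.4, -2.7]
width: 43.7
```

```bash
python3 nav.py 498.4 -157.3 78 -16.6; python3 - <<'E'
from rig import *
from h import *
crop(read_camera("side"),310,100,100,100,6,"pics/s4.png",2)
crop(read_camera("scene"),160,140,150,110,5,"pics/s5.png",2)
E
```

```text
9.25 [ 497.9 -155.9  120.7] [-0.3  0.4 -2.7] 43.7
[-0.0012, 0.001, 0.0427, -0.0027, -0.0006, 0.0023]
```

View pics/s4.png

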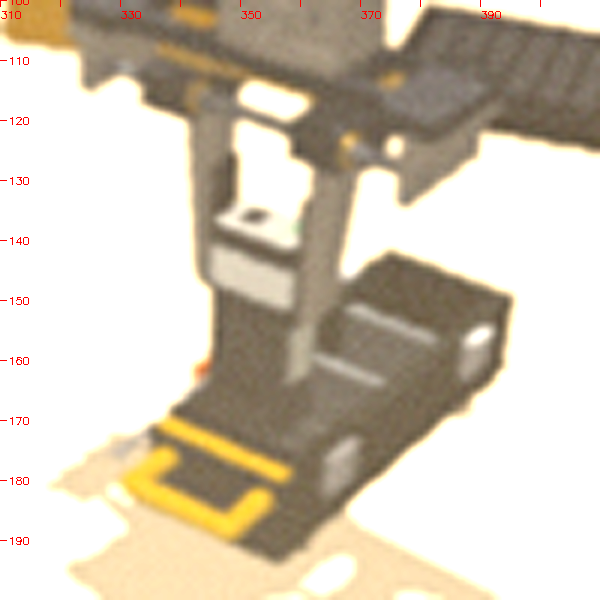

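View pics/s5.png

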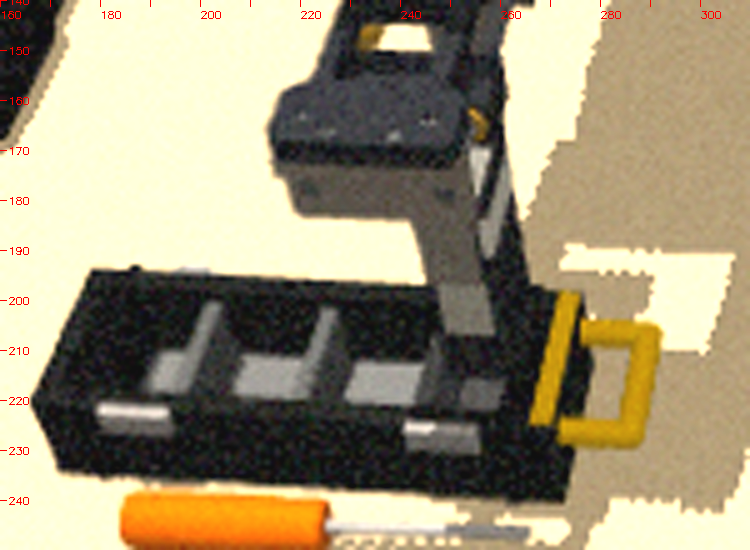

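The pack hangs over the first pocket (next to the yellow rim) in both views. I'll lower it gently.

{"name": "step_arm", "arguments": {
  "series": [
    [-0.0012, 0.001, 0.01, -0.0027, -0.0006, 0.0023],
    [-0.0012, 0.001, 0.02, -0.0027, -0.0006, 0.0023],
    [-0.0012, 0.001, 0.03, -0.0027, -0.0006, 0.0023],
    [-0.0012, 0.001, 0.038, -0.0027, -0.0006, 0.0023],
    [-0.0012, 0.001, 0.0427, -0.0027, -0.0006, 0.0023],
    [-0.0012, 0.001, 0.0427, -0.0027, -0.0006, 0.0023]
  ]
}}

```text
t: 9.95
ee_pos: [499.4, -158.0, 79.1]
orientation: [[0.286, 0.958, 0.002], [0.958, -0.286, -0.001], [-0.0, 0.002, -1.0]]
ft_force: [-0.2, -0.2, -2.8]
width: 43.7
```

{"name": "step_arm", "arguments": {
  "series": [
    [0, 0, 0.0015, 0, 0, 0],
    [0, 0, 0.003, 0, 0, 0],
    [0, 0, 0.0045, 0, 0, 0],
    [0, 0, 0.0045, 0, 0, 0]
  ]
}}

```text
t: 10.35
ee_pos: [499.4, -158.0, 74.6]
orientation: [[0.286, 0.958, 0.002], [0.958, -0.286, -0.001], [-0.0, 0.002, -1.0]]
ft_force: [-0.7, 1.0, -3.2]
width: 43.8
```

{"name": "step_arm", "arguments": {
  "series": [
    [0, 0, 0.001, 0, 0, 0],
    [0, 0, 0.002, 0, 0, 0],
    [0, 0, 0.002, 0, 0, 0]
  ]
}}

```text
t: 10.65
ee_pos: [499.5, -158.0, 72.7]
orientation: [[0.286, 0.958, 0.002], [0.958, -0.286, -0.001], [-0.0, 0.002, -1.0]]
ft_force: [-0.7, 0.4, -0.1]
width: 43.7
```

{"name": "step_arm", "arguments": {
  "series": [
    [0, 0, 0.0005, 0, 0, 0],
    [0, 0, 0.001, 0, 0, 0],
    [0, 0, 0.001, 0, 0, 0]
  ]
}}

```text
t: 10.95
ee_pos: [499.5, -158.0, 72.7]
orientation: [[0.286, 0.958, 0.002], [0.958, -0.286, -0.001], [-0.0, 0.002, -1.0]]
ft_force: [-5.1, 2.0, 12.0]
width: 44.3
```

Floor contact came at TCP z 72.7 (expected 72.8). Releasing and rising.

{"name": "step_arm", "arguments": {
  "series": [
    [0, 0, 0, 0, 0, 0],
    [0, 0, 0, 0, 0, 0],
    [0, 0, 0, 0, 0, 0],
    [0, 0, 0, 0, 0, 0],
    [0, 0, 0, 0, 0, 0]
  ],
  "gripper": 0.072
}}

```text
t: 11.45
ee_pos: [499.5, -158.0, 72.6]
orientation: [[0.286, 0.958, 0.002], [0.958, -0.286, -0.001], [-0.0, 0.002, -1.0]]
ft_force: [-0.5, 0.3, 0.1]
width: 72.1
```

{"name": "step_arm", "arguments": {
  "series": [
    [0, 0, -0.01, 0, 0, 0],
    [0, 0, -0.03, 0, 0, 0],
    [0, 0, -0.07, 0, 0, 0],
    [0, 0, -0.11, 0, 0, 0],
    [0, 0, -0.13, 0, 0, 0],
    [0, 0, -0.13, 0, 0, 0]
  ]
}}

```text
t: 12.05
ee_pos: [501.2, -158.5, 206.4]
orientation: [[0.286, 0.958, 0.008], [0.958, -0.286, -0.003], [-0.0, 0.008, -1.0]]
ft_force: [-0.2, 0.7, -0.6]
width: 72.2
```

```bash
python3 nav.py 573 209.8 200 16.8; python3 - <<'E'
from rig import *
from h import *
crop(read_camera("side"),310,100,100,100,6,"pics/s6.png",2)
crop(read_camera("scene"),160,140,150,110,5,"pics/s7.png",2)
E
```

```text
12.05 [ 501.2 -158.5  206.4] [-0.2  0.7 -0.6] 72.2
[0.3735, -0.0367, 0.006, 0.0081, 0.0026, -0.5835]
```

View pics/s6.png

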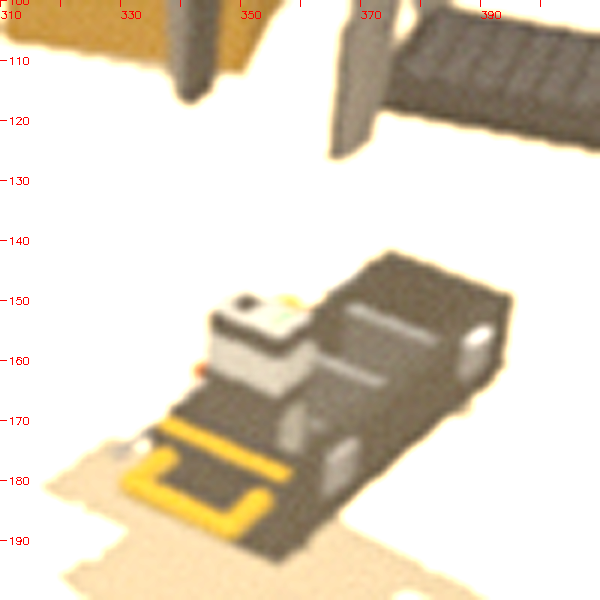

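View pics/s7.png

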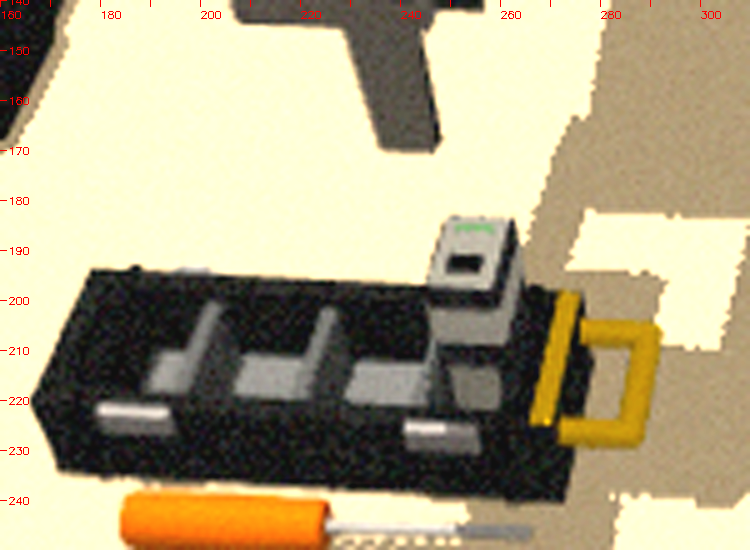

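White stands upright in the grip-side pocket (scene ~(253,195), side ~(353,152)). Next is blue.

{"name": "step_arm", "arguments": {
  "series": [
    [0.3735, -0.0367, 0.006, 0.0081, 0.0026, -0.5835],
    [0.3735, -0.0367, 0.006, 0.0081, 0.0026, -0.5835],
    [0.3735, -0.0367, 0.006, 0.0081, 0.0026, -0.5835],
    [0.3735, -0.0367, 0.006, 0.0081, 0.0026, -0.5835],
    [0.3735, -0.0367, 0.006, 0.0081, 0.0026, -0.5835],
    [0.3735, -0.0367, 0.006, 0.0081, 0.0026, -0.5835],
    [0.3735, -0.0367, 0.006, 0.0081, 0.0026, -0.5835],
    [0.3735, -0.0367, 0.006, 0.0081, 0.0026, -0.5835],
    [0.3735, -0.0367, 0.006, 0.0081, 0.0026, -0.5835],
    [0.3735, -0.0367, 0.006, 0.0081, 0.0026, -0.5835],
    [0.3735, -0.0367, 0.006, 0.0081, 0.0026, -0.5835],
    [0.3735, -0.0367, 0.006, 0.0081, 0.0026, -0.5835],
    [0.3735, -0.0367, 0.006, 0.0081, 0.0026, -0.5835]
  ],
  "gripper": 0.075
}}

```text
t: 13.45
ee_pos: [570.9, 209.4, 196.7]
orientation: [[-0.288, 0.958, -0.005], [0.958, 0.288, 0.002], [0.003, -0.005, -1.0]]
ft_force: [-0.7, 0.4, 1.6]
width: 74.8
```

```bash
python3 nav.py 572.3 209.6 84 16.8;  python3 - <<'E'
from rig import *
from h import *
c=calibration("wrist");im=read_camera("wrist")
print(project(c,[[572.4,208.9,123],[557.4,258.7,123],[542.4,308.5,123]]))
crop(im,240,0,170,240,2,"pics/w4.png")
E
```

```text
13.45 [570.9 209.4 196.7] [-0.7  0.4  1.6] 74.8
[-0.0005, 0.0019, 0.1127, -0.0047, -0.003, -0.0015]
[[323.10525026 213.08312693]
 [323.15321209 141.91463157]
 [323.20155537  62.76772857]]
```

View pics/w4.png

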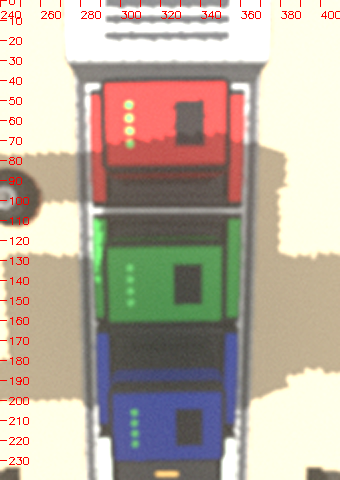

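The observed blue (324,213), green (322,142) and red (323,61) tops match the predictions within about 1.5 px. Descending and gripping blue.

{"name": "step_arm", "arguments": {
  "series": [
    [0, 0.0019, 0.04, -0.0047, -0.003, -0.0015],
    [0, 0.0019, 0.075, -0.0047, -0.003, -0.0015],
    [0, 0.0019, 0.1, -0.0047, -0.003, -0.0015],
    [0, 0.0019, 0.1127, -0.0047, -0.003, -0.0015],
    [0, 0.0019, 0.1127, -0.0047, -0.003, -0.0015],
    [0, 0.0019, 0.1127, -0.0047, -0.003, -0.0015]
  ]
}}

```text
t: 14.1
ee_pos: [572.9, 210.4, 85.1]
orientation: [[-0.289, 0.957, 0.001], [0.957, 0.289, 0.0], [0.0, 0.001, -1.0]]
ft_force: [0.6, 0.7, -0.8]
width: 75.2
```

{"name": "step_arm", "arguments": {
  "series": [
    [0, 0, 0, 0, 0, 0],
    [0, 0, 0, 0, 0, 0],
    [0, 0, 0, 0, 0, 0],
    [0, 0, 0, 0, 0, 0],
    [0, 0, 0, 0, 0, 0],
    [0, 0, 0, 0, 0, 0],
    [0, 0, 0, 0, 0, 0],
    [0, 0, 0, 0, 0, 0]
  ],
  "gripper": 0.03,
  "grip_force": 25
}}

```text
t: 14.9
ee_pos: [573.1, 210.5, 85.5]
orientation: [[-0.289, 0.957, 0.002], [0.957, 0.289, 0.001], [0.0, 0.002, -1.0]]
ft_force: [-1.5, -0.6, 5.7]
width: 43.8
```

{"name": "step_arm", "arguments": {
  "series": [
    [0, 0, -0.01, 0, 0, 0],
    [0, 0, -0.03, 0, 0, 0],
    [0, 0, -0.06, 0, 0, 0],
    [0, 0, -0.09, 0, 0, 0],
    [0, 0, -0.12, 0, 0, 0],
    [0, 0, -0.135, 0, 0, 0],
    [0, 0, -0.135, 0, 0, 0],
    [0, 0, -0.135, 0, 0, 0]
  ]
}}

```text
t: 15.7
ee_pos: [572.3, 210.2, 219.5]
orientation: [[-0.289, 0.957, 0.001], [0.957, 0.289, 0.0], [0.0, 0.001, -1.0]]
ft_force: [-0.4, 0.2, -3.2]
width: 44.1
```

```bash
python3 nav.py 483.5 -207.1 216 -16.6;  python3 - <<'E'
from rig import *
from h import *
crop(read_camera("side"),225,130,110,160,4,"pics/s8.png")
E
```

```text
15.7 [572.3 210.2 219.5] [-0.4  0.2 -3.2] 44.1
[-0.3738, -0.2056, 0.0033, 0.0005, -0.0003, 0.5829]
```

View pics/s8.png

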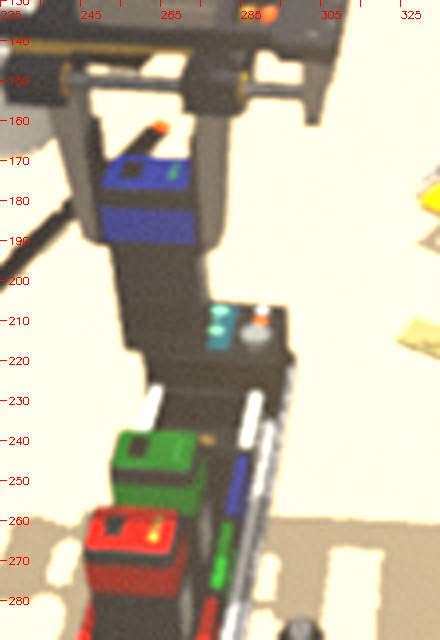

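Blue is held upright and clear of its cradle. Carrying it to the second pocket.

{"name": "step_arm", "arguments": {
  "series": [
    [-0.0134, -0.0073, 0, 0, 0, 0.021],
    [-0.04, -0.022, 0, 0, 0, 0.062],
    [-0.0667, -0.0367, 0, 0, 0, 0.104],
    [-0.0935, -0.0514, 0, 0, 0, 0.146],
    [-0.12, -0.066, 0, 0, 0, 0.187],
    [-0.147, -0.081, 0, 0, 0, 0.229],
    [-0.174, -0.0955, 0, 0, 0, 0.271],
    [-0.2, -0.11, 0, 0, 0, 0.312],
    [-0.227, -0.125, 0, 0, 0, 0.354],
    [-0.254, -0.1397, 0, 0, 0, 0.396],
    [-0.2804, -0.1542, 0, 0, 0, 0.437],
    [-0.307, -0.169, 0, 0, 0, 0.479],
    [-0.334, -0.1837, 0, 0, 0, 0.521],
    [-0.3604, -0.198, 0.002, 0, 0, 0.562],
    [-0.3738, -0.2056, 0.003, 0, 0, 0.5829],
    [-0.3738, -0.2056, 0.003, 0, 0, 0.5829],
    [-0.3738, -0.2056, 0.003, 0, 0, 0.5829]
  ]
}}

```text
t: 17.45
ee_pos: [482.5, -207.0, 215.3]
orientation: [[0.286, 0.958, -0.002], [0.958, -0.286, 0.001], [0.0, -0.002, -1.0]]
ft_force: [0.8, 0.7, -1.8]
width: 44.1
```

```bash
python3 nav.py 483.5 -207.1 122 -16.6
```

```text
17.45 [ 482.5 -207.   215.3] [ 0.8  0.7 -1.8] 44.1
[0.0001, 0.0012, 0.0933, -0.0021, -0.0002, -0.0007]
```

{"name": "step_arm", "arguments": {
  "series": [
    [0, 0.0012, 0.03, -0.0021, 0, -0.0007],
    [0, 0.0012, 0.06, -0.0021, 0, -0.0007],
    [0, 0.0012, 0.08, -0.0021, 0, -0.0007],
    [0, 0.0012, 0.092, -0.0021, 0, -0.0007],
    [0, 0.0012, 0.092, -0.0021, 0, -0.0007]
  ]
}}

```text
t: 17.95
ee_pos: [482.7, -206.0, 121.9]
orientation: [[0.285, 0.959, -0.003], [0.959, -0.285, 0.002], [0.001, -0.003, -1.0]]
ft_force: [-0.2, -0.7, -1.0]
width: 44.3
```

```bash
python3 nav.py 483.5 -207.1 78 -16.6; python3 - <<'E'
from rig import *
from h import *
crop(read_camera("side"),310,100,100,100,6,"pics/s9.png",2)
crop(read_camera("scene"),160,140,150,110,5,"pics/s10.png",2)
E
```

```text
17.95 [ 482.7 -206.   121.9] [-0.2 -0.7 -1. ] 44.3
[-0.0009, 0.0012, 0.0438, -0.0029, -0.0007, 0.0012]
```

View pics/s9.png

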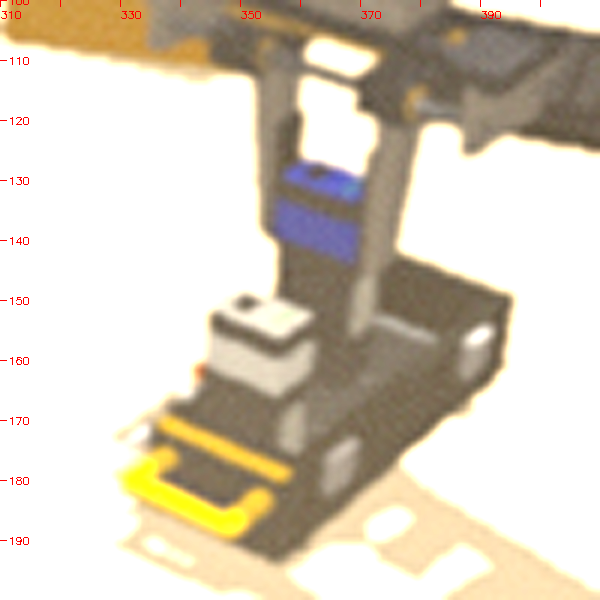

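View pics/s10.png

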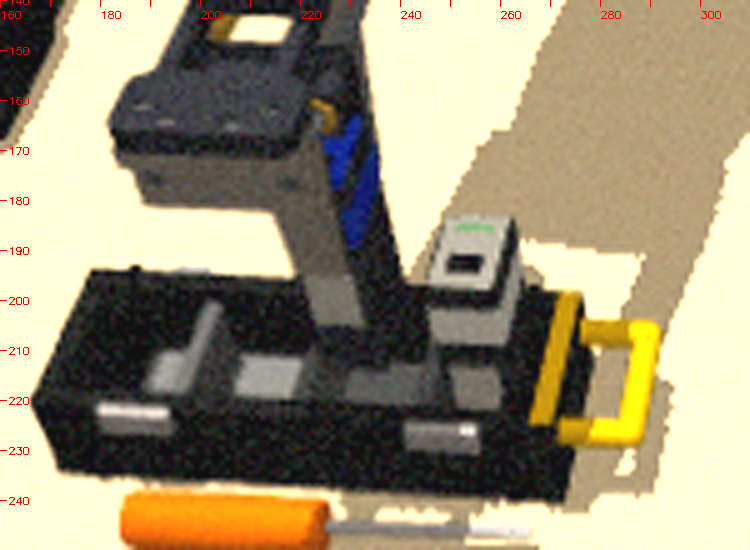

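Blue is aligned over the second pocket. Lowering.

{"name": "step_arm", "arguments": {
  "series": [
    [-0.0005, 0.0005, 0.01, -0.0029, -0.0007, 0.0012],
    [-0.0005, 0.0005, 0.02, -0.0029, -0.0007, 0.0012],
    [-0.0005, 0.0005, 0.03, -0.0029, -0.0007, 0.0012],
    [-0.0005, 0.0005, 0.038, -0.0029, -0.0007, 0.0012],
    [-0.0005, 0.0005, 0.0438, -0.0029, -0.0007, 0.0012],
    [-0.0005, 0.0005, 0.0438, -0.0029, -0.0007, 0.0012]
  ]
}}

```text
t: 18.65
ee_pos: [483.7, -207.3, 78.9]
orientation: [[0.286, 0.958, 0.002], [0.958, -0.286, -0.001], [-0.0, 0.002, -1.0]]
ft_force: [0.2, 0.3, -2.6]
width: 44.0
```

{"name": "step_arm", "arguments": {
  "series": [
    [0, 0, 0.001, 0, 0, 0],
    [0, 0, 0.002, 0, 0, 0],
    [0, 0, 0.003, 0, 0, 0],
    [0, 0, 0.003, 0, 0, 0]
  ]
}}

```text
t: 19.05
ee_pos: [483.8, -207.3, 76.0]
orientation: [[0.286, 0.958, 0.002], [0.958, -0.286, -0.001], [-0.0, 0.002, -1.0]]
ft_force: [-0.1, 0.5, -3.0]
width: 44.0
```

{"name": "step_arm", "arguments": {
  "series": [
    [0, 0, 0.001, 0, 0, 0],
    [0, 0, 0.002, 0, 0, 0],
    [0, 0, 0.002, 0, 0, 0]
  ]
}}

```text
t: 19.35
ee_pos: [483.8, -207.3, 74.0]
orientation: [[0.286, 0.958, 0.002], [0.958, -0.286, -0.001], [-0.0, 0.002, -1.0]]
ft_force: [0.3, -0.2, -1.8]
width: 43.8
```

{"name": "step_arm", "arguments": {
  "series": [
    [0, 0, 0.0005, 0, 0, 0],
    [0, 0, 0.001, 0, 0, 0],
    [0, 0, 0.001, 0, 0, 0]
  ]
}}

```text
t: 19.65
ee_pos: [483.8, -207.3, 73.4]
orientation: [[0.286, 0.958, 0.002], [0.958, -0.286, -0.001], [-0.0, 0.002, -1.0]]
ft_force: [-2.4, 1.1, 4.6]
width: 44.3
```

Contact came at 73.4 (expected 73.5). Releasing.

{"name": "step_arm", "arguments": {
  "series": [
    [0, 0, 0, 0, 0, 0],
    [0, 0, 0, 0, 0, 0],
    [0, 0, 0, 0, 0, 0],
    [0, 0, 0, 0, 0, 0],
    [0, 0, 0, 0, 0, 0]
  ],
  "gripper": 0.072
}}

```text
t: 20.15
ee_pos: [483.8, -207.3, 73.4]
orientation: [[0.286, 0.958, 0.002], [0.958, -0.286, -0.001], [-0.0, 0.002, -1.0]]
ft_force: [0.3, 0.1, -0.3]
width: 72.1
```

{"name": "step_arm", "arguments": {
  "series": [
    [0, 0, -0.01, 0, 0, 0],
    [0, 0, -0.03, 0, 0, 0],
    [0, 0, -0.07, 0, 0, 0],
    [0, 0, -0.11, 0, 0, 0],
    [0, 0, -0.13, 0, 0, 0],
    [0, 0, -0.13, 0, 0, 0]
  ]
}}

```text
t: 20.75
ee_pos: [485.5, -208.1, 207.4]
orientation: [[0.286, 0.958, 0.008], [0.958, -0.286, -0.003], [-0.001, 0.008, -1.0]]
ft_force: [0.2, -0.2, -0.1]
width: 71.9
```

```bash
python3 nav.py 557.4 258.9 200 16.8; python3 - <<'E'
from rig import *
from h import *
crop(read_camera("side"),310,100,100,100,6,"pics/s11.png",2)
E
```

```text
20.75 [ 485.5 -208.1  207.4] [ 0.2 -0.2 -0.1] 71.9
[0.468, -0.0648, 0.0064, 0.0077, 0.0034, -0.5834]
```

View pics/s11.png

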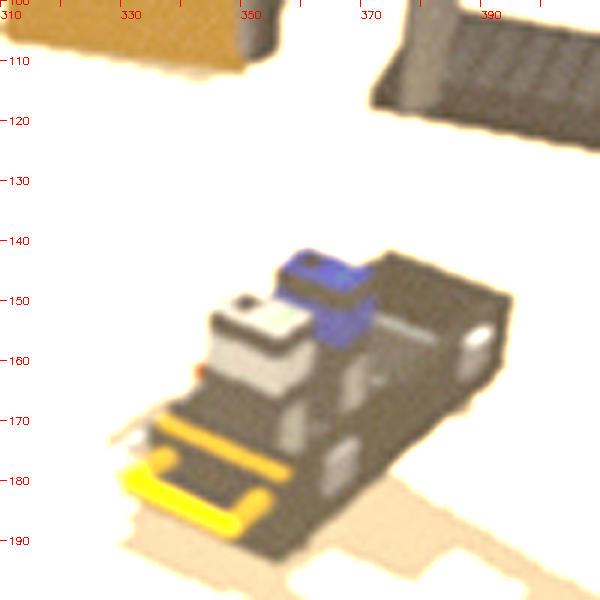

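White and blue are both upright in pockets 1 and 2. Next is green.

{"name": "step_arm", "arguments": {
  "series": [
    [0.468, -0.0648, 0.0064, 0.0077, 0.0034, -0.5834],
    [0.468, -0.0648, 0.0064, 0.0077, 0.0034, -0.5834],
    [0.468, -0.0648, 0.0064, 0.0077, 0.0034, -0.5834],
    [0.468, -0.0648, 0.0064, 0.0077, 0.0034, -0.5834],
    [0.468, -0.0648, 0.0064, 0.0077, 0.0034, -0.5834],
    [0.468, -0.0648, 0.0064, 0.0077, 0.0034, -0.5834],
    [0.468, -0.0648, 0.0064, 0.0077, 0.0034, -0.5834],
    [0.468, -0.0648, 0.0064, 0.0077, 0.0034, -0.5834],
    [0.468, -0.0648, 0.0064, 0.0077, 0.0034, -0.5834],
    [0.468, -0.0648, 0.0064, 0.0077, 0.0034, -0.5834],
    [0.468, -0.0648, 0.0064, 0.0077, 0.0034, -0.5834],
    [0.468, -0.0648, 0.0064, 0.0077, 0.0034, -0.5834],
    [0.468, -0.0648, 0.0064, 0.0077, 0.0034, -0.5834],
    [0.468, -0.0648, 0.0064, 0.0077, 0.0034, -0.5834],
    [0.468, -0.0648, 0.0064, 0.0077, 0.0034, -0.5834]
  ],
  "gripper": 0.075
}}

```text
t: 22.3
ee_pos: [556.4, 258.3, 198.3]
orientation: [[-0.288, 0.958, -0.003], [0.958, 0.288, 0.001], [0.002, -0.002, -1.0]]
ft_force: [-0.2, -0.2, 0.3]
width: 75.3
```

```bash
python3 nav.py 557.4 258.9 84 16.8
```

```text
22.3 [556.4 258.3 198.3] [-0.2 -0.2  0.3] 75.3
[0.0001, 0.0014, 0.1143, -0.0022, -0.0017, -0.0014]
```

{"name": "step_arm", "arguments": {
  "series": [
    [0, 0.0014, 0.04, -0.0022, -0.0017, -0.0014],
    [0, 0.0014, 0.075, -0.0022, -0.0017, -0.0014],
    [0, 0.0014, 0.1, -0.0022, -0.0017, -0.0014],
    [0, 0.0014, 0.1143, -0.0022, -0.0017, -0.0014],
    [0, 0.0014, 0.1143, -0.0022, -0.0017, -0.0014],
    [0, 0.0014, 0.1143, -0.0022, -0.0017, -0.0014]
  ]
}}

```text
t: 22.9
ee_pos: [558.1, 258.8, 84.9]
orientation: [[-0.289, 0.957, 0.001], [0.957, 0.289, 0.0], [0.0, 0.001, -1.0]]
ft_force: [-0.2, 0.6, 0.6]
width: 75.3
```

{"name": "step_arm", "arguments": {
  "series": [
    [0, 0, 0, 0, 0, 0],
    [0, 0, 0, 0, 0, 0],
    [0, 0, 0, 0, 0, 0],
    [0, 0, 0, 0, 0, 0],
    [0, 0, 0, 0, 0, 0],
    [0, 0, 0, 0, 0, 0],
    [0, 0, 0, 0, 0, 0],
    [0, 0, 0, 0, 0, 0]
  ],
  "gripper": 0.03,
  "grip_force": 25
}}

```text
t: 23.7
ee_pos: [558.2, 258.9, 85.3]
orientation: [[-0.289, 0.957, 0.001], [0.957, 0.289, 0.001], [0.0, 0.001, -1.0]]
ft_force: [-1.3, -0.3, 5.8]
width: 44.0
```

{"name": "step_arm", "arguments": {
  "series": [
    [0, 0, -0.01, 0, 0, 0],
    [0, 0, -0.03, 0, 0, 0],
    [0, 0, -0.06, 0, 0, 0],
    [0, 0, -0.09, 0, 0, 0],
    [0, 0, -0.12, 0, 0, 0],
    [0, 0, -0.135, 0, 0, 0],
    [0, 0, -0.135, 0, 0, 0],
    [0, 0, -0.135, 0, 0, 0]
  ]
}}

```text
t: 24.5
ee_pos: [557.5, 258.6, 219.4]
orientation: [[-0.289, 0.957, 0.0], [0.957, 0.289, 0.0], [0.0, 0.0, -1.0]]
ft_force: [-0.2, -0.3, -1.9]
width: 44.2
```

```bash
python3 nav.py 468.7 -257.2 216 -16.6;  python3 - <<'E'
from rig import *
from h import *
crop(read_camera("side"),225,130,110,160,4,"pics/s12.png")
E
```

```text
24.5 [557.5 258.6 219.4] [-0.2 -0.3 -1.9] 44.2
[-0.4682, -0.234, 0.0033, 0.0001, -0.0001, 0.5827]
```

View pics/s12.png

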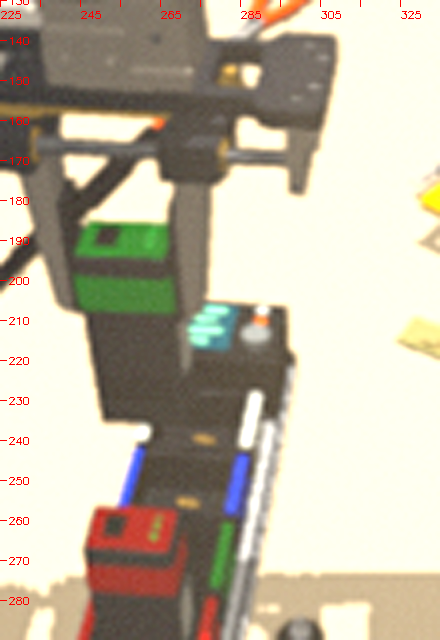

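Green is held and clear. Carrying it to the third pocket.

{"name": "step_arm", "arguments": {
  "series": [
    [-0.0146, -0.0073, 0, 0, 0, 0.0182],
    [-0.0439, -0.022, 0, 0, 0, 0.0546],
    [-0.0732, -0.0366, 0, 0, 0, 0.091],
    [-0.1024, -0.0512, 0, 0, 0, 0.1275],
    [-0.1317, -0.0658, 0, 0, 0, 0.1639],
    [-0.161, -0.0804, 0, 0, 0, 0.2],
    [-0.19, -0.095, 0, 0, 0, 0.2367],
    [-0.2195, -0.1097, 0, 0, 0, 0.273],
    [-0.2487, -0.1243, 0, 0, 0, 0.3096],
    [-0.278, -0.139, 0, 0, 0, 0.346],
    [-0.3073, -0.1536, 0, 0, 0, 0.3824],
    [-0.3365, -0.1682, 0, 0, 0, 0.4188],
    [-0.3658, -0.1828, 0, 0, 0, 0.4552],
    [-0.395, -0.1974, 0, 0, 0, 0.4917],
    [-0.4243, -0.212, 0, 0, 0, 0.528],
    [-0.4536, -0.2267, 0.002, 0, 0, 0.5645],
    [-0.4682, -0.234, 0.003, 0, 0, 0.5827],
    [-0.4682, -0.234, 0.003, 0, 0, 0.5827],
    [-0.4682, -0.234, 0.003, 0, 0, 0.5827]
  ]
}}

```text
t: 26.45
ee_pos: [467.6, -256.9, 215.2]
orientation: [[0.286, 0.958, -0.002], [0.958, -0.286, 0.001], [0.0, -0.003, -1.0]]
ft_force: [0.2, 1.0, -3.2]
width: 44.3
```

```bash
python3 nav.py 468.7 -257.2 122 -16.6
```

```text
26.45 [ 467.6 -256.9  215.2] [ 0.2  1.  -3.2] 44.3
[0.0, 0.0014, 0.0932, -0.0026, -0.0001, -0.0008]
```

{"name": "step_arm", "arguments": {
  "series": [
    [0, 0.0014, 0.03, -0.0026, 0, -0.0008],
    [0, 0.0014, 0.06, -0.0026, 0, -0.0008],
    [0, 0.0014, 0.08, -0.0026, 0, -0.0008],
    [0, 0.0014, 0.092, -0.0026, 0, -0.0008],
    [0, 0.0014, 0.092, -0.0026, 0, -0.0008]
  ]
}}

```text
t: 26.95
ee_pos: [467.9, -255.8, 121.8]
orientation: [[0.284, 0.959, -0.003], [0.959, -0.284, 0.002], [0.001, -0.003, -1.0]]
ft_force: [-0.8, -0.1, -2.0]
width: 44.0
```

```bash
python3 nav.py 468.7 -257.2 78 -16.6; python3 - <<'E'
from rig import *
from h import *
crop(read_camera("side"),310,100,100,100,6,"pics/s13.png",2)
crop(read_camera("scene"),160,140,150,110,5,"pics/s14.png",2)
E
```

```text
26.95 [ 467.9 -255.8  121.8] [-0.8 -0.1 -2. ] 44.0
[-0.0012, 0.0013, 0.0438, -0.0029, -0.0009, 0.0013]
```

View pics/s13.png

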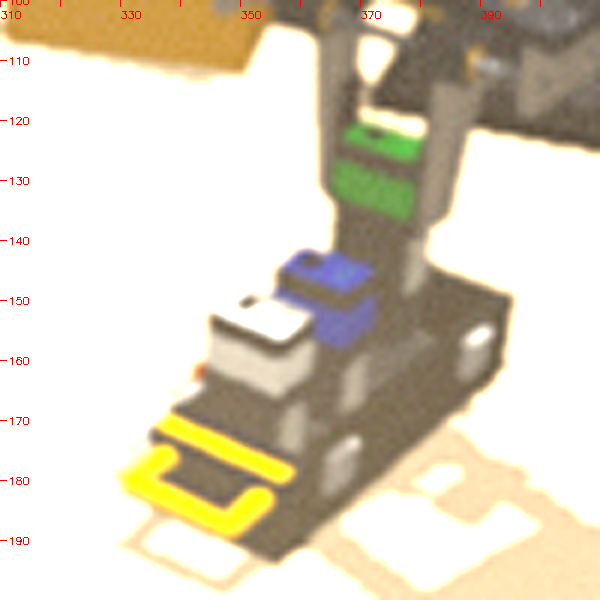

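View pics/s14.png

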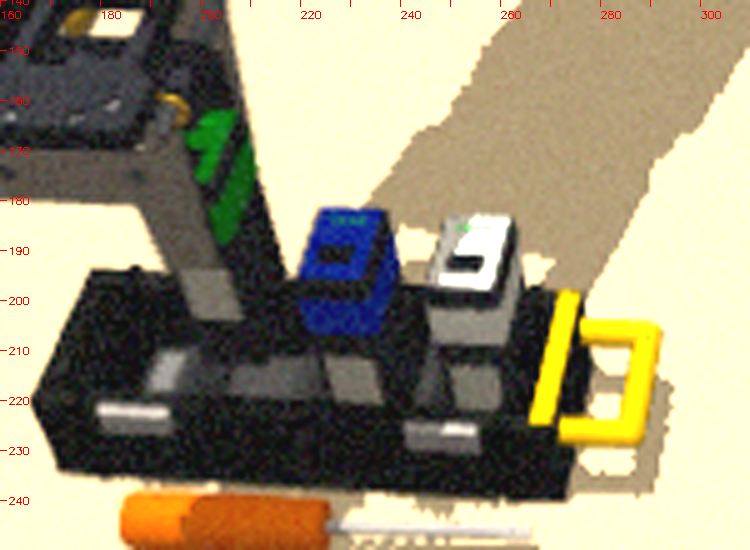

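Green is over the third pocket, and white and blue stand undisturbed. Lowering; contact is expected near 73.3.

{"name": "step_arm", "arguments": {
  "series": [
    [-0.0008, 0.0008, 0.01, -0.0029, -0.0009, 0.0013],
    [-0.0008, 0.0008, 0.02, -0.0029, -0.0009, 0.0013],
    [-0.0008, 0.0008, 0.03, -0.0029, -0.0009, 0.0013],
    [-0.0008, 0.0008, 0.038, -0.0029, -0.0009, 0.0013],
    [-0.0008, 0.0008, 0.0438, -0.0029, -0.0009, 0.0013],
    [-0.0008, 0.0008, 0.0438, -0.0029, -0.0009, 0.0013]
  ]
}}

```text
t: 27.65
ee_pos: [469.2, -257.6, 78.9]
orientation: [[0.286, 0.958, 0.001], [0.958, -0.286, -0.001], [-0.0, 0.002, -1.0]]
ft_force: [-0.1, 0.6, -2.6]
width: 44.0
```

{"name": "step_arm", "arguments": {
  "series": [
    [0, 0, 0.001, 0, 0, 0],
    [0, 0, 0.002, 0, 0, 0],
    [0, 0, 0.003, 0, 0, 0],
    [0, 0, 0.004, 0, 0, 0],
    [0, 0, 0.004, 0, 0, 0]
  ]
}}

```text
t: 28.15
ee_pos: [469.2, -257.6, 75.0]
orientation: [[0.286, 0.958, 0.002], [0.958, -0.286, -0.001], [-0.0, 0.002, -1.0]]
ft_force: [0.4, -0.1, -2.7]
width: 44.0
```

{"name": "step_arm", "arguments": {
  "series": [
    [0, 0, 0.0005, 0, 0, 0],
    [0, 0, 0.001, 0, 0, 0],
    [0, 0, 0.001, 0, 0, 0]
  ]
}}

```text
t: 28.45
ee_pos: [469.2, -257.6, 73.9]
orientation: [[0.286, 0.958, 0.002], [0.958, -0.286, -0.001], [-0.0, 0.002, -1.0]]
ft_force: [0.1, -0.5, -2.9]
width: 44.0
```

{"name": "step_arm", "arguments": {
  "series": [
    [0, 0, 0.0005, 0, 0, 0],
    [0, 0, 0.001, 0, 0, 0],
    [0, 0, 0.001, 0, 0, 0]
  ]
}}

```text
t: 28.75
ee_pos: [469.2, -257.7, 73.4]
orientation: [[0.286, 0.958, 0.002], [0.958, -0.286, -0.001], [-0.001, 0.002, -1.0]]
ft_force: [-1.2, 0.3, 5.0]
width: 44.2
```

{"name": "step_arm", "arguments": {
  "series": [
    [0, 0, 0, 0, 0, 0],
    [0, 0, 0, 0, 0, 0],
    [0, 0, 0, 0, 0, 0],
    [0, 0, 0, 0, 0, 0],
    [0, 0, 0, 0, 0, 0]
  ],
  "gripper": 0.072
}}

```text
t: 29.25
ee_pos: [469.2, -257.7, 73.3]
orientation: [[0.286, 0.958, 0.002], [0.958, -0.286, -0.001], [-0.001, 0.002, -1.0]]
ft_force: [-0.4, 0.2, 0.3]
width: 71.8
```

{"name": "step_arm", "arguments": {
  "series": [
    [0, 0, -0.01, 0, 0, 0],
    [0, 0, -0.03, 0, 0, 0],
    [0, 0, -0.07, 0, 0, 0],
    [0, 0, -0.11, 0, 0, 0],
    [0, 0, -0.13, 0, 0, 0],
    [0, 0, -0.13, 0, 0, 0]
  ]
}}

```text
t: 29.85
ee_pos: [470.8, -258.6, 207.2]
orientation: [[0.286, 0.958, 0.007], [0.958, -0.286, -0.004], [-0.002, 0.008, -1.0]]
ft_force: [0.5, -0.1, -0.2]
width: 71.9
```

```bash
python3 nav.py 542.4 308.5 200 16.8; python3 - <<'E'
from rig import *
from h import *
crop(read_camera("side"),310,100,100,100,6,"pics/s15.png",2)
E
```

```text
29.85 [ 470.8 -258.6  207.2] [ 0.5 -0.1 -0.2] 71.9
[0.5638, -0.0938, 0.0054, 0.0073, 0.0041, -0.5835]
```

View pics/s15.png

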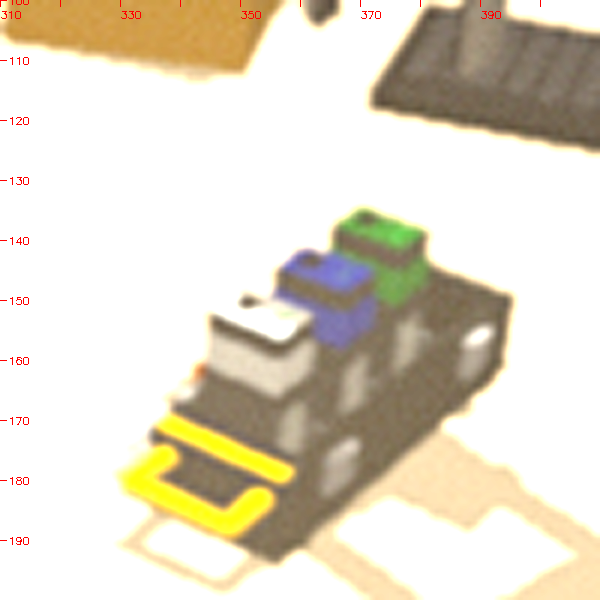

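Three packs are in, all upright. Now red.

{"name": "step_arm", "arguments": {
  "series": [
    [0.5638, -0.0938, 0.0054, 0.0073, 0.0041, -0.5835],
    [0.5638, -0.0938, 0.0054, 0.0073, 0.0041, -0.5835],
    [0.5638, -0.0938, 0.0054, 0.0073, 0.0041, -0.5835],
    [0.5638, -0.0938, 0.0054, 0.0073, 0.0041, -0.5835],
    [0.5638, -0.0938, 0.0054, 0.0073, 0.0041, -0.5835],
    [0.5638, -0.0938, 0.0054, 0.0073, 0.0041, -0.5835],
    [0.5638, -0.0938, 0.0054, 0.0073, 0.0041, -0.5835],
    [0.5638, -0.0938, 0.0054, 0.0073, 0.0041, -0.5835],
    [0.5638, -0.0938, 0.0054, 0.0073, 0.0041, -0.5835],
    [0.5638, -0.0938, 0.0054, 0.0073, 0.0041, -0.5835],
    [0.5638, -0.0938, 0.0054, 0.0073, 0.0041, -0.5835],
    [0.5638, -0.0938, 0.0054, 0.0073, 0.0041, -0.5835],
    [0.5638, -0.0938, 0.0054, 0.0073, 0.0041, -0.5835],
    [0.5638, -0.0938, 0.0054, 0.0073, 0.0041, -0.5835],
    [0.5638, -0.0938, 0.0054, 0.0073, 0.0041, -0.5835],
    [0.5638, -0.0938, 0.0054, 0.0073, 0.0041, -0.5835],
    [0.5638, -0.0938, 0.0054, 0.0073, 0.0041, -0.5835]
  ],
  "gripper": 0.075
}}

```text
t: 31.6
ee_pos: [541.5, 307.9, 198.7]
orientation: [[-0.288, 0.958, -0.002], [0.958, 0.288, 0.001], [0.002, -0.002, -1.0]]
ft_force: [-0.7, 0.4, 0.5]
width: 75.0
```

```bash
python3 nav.py 542.4 308.5 84 16.8; python3 - <<'E'
from rig import *
from h import *
c=calibration("wrist");im=read_camera("wrist")
print(project(c,[[542.4,308.5,123]]))
crop(im,240,100,170,140,4,"pics/w5.png")
E
```

```text
31.6 [541.5 307.9 198.7] [-0.7  0.4  0.5] 75.0
[0.0001, 0.0013, 0.1147, -0.002, -0.0019, -0.0014]
[[322.52406868 210.62668515]]
```

View pics/w5.png

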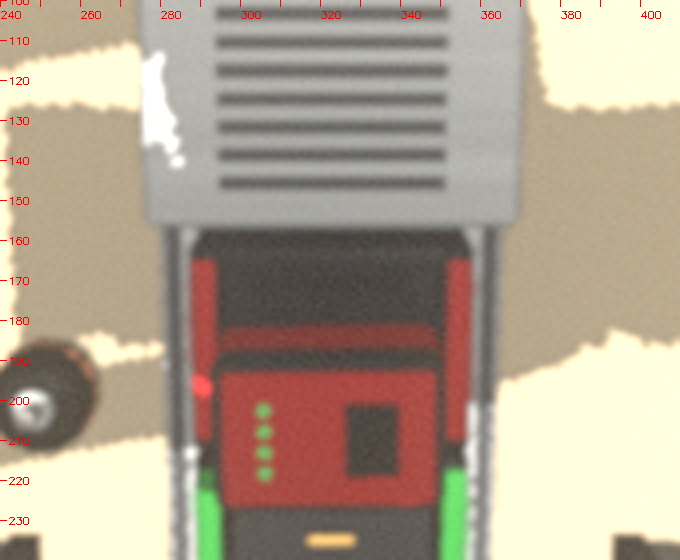

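Red at (322,210) against predicted (322.5,210.6). Descending and gripping.

{"name": "step_arm", "arguments": {
  "series": [
    [0, 0.001, 0.04, -0.002, -0.0019, -0.0014],
    [0, 0.001, 0.075, -0.002, -0.0019, -0.0014],
    [0, 0.001, 0.1, -0.002, -0.0019, -0.0014],
    [0, 0.001, 0.1147, -0.002, -0.0019, -0.0014],
    [0, 0.001, 0.1147, -0.002, -0.0019, -0.0014],
    [0, 0.001, 0.1147, -0.002, -0.0019, -0.0014]
  ]
}}

```text
t: 32.25
ee_pos: [542.8, 308.7, 84.9]
orientation: [[-0.289, 0.957, 0.001], [0.957, 0.289, 0.001], [0.0, 0.001, -1.0]]
ft_force: [1.2, 1.2, -0.9]
width: 75.0
```

{"name": "step_arm", "arguments": {
  "series": [
    [0, 0, 0, 0, 0, 0],
    [0, 0, 0, 0, 0, 0],
    [0, 0, 0, 0, 0, 0],
    [0, 0, 0, 0, 0, 0],
    [0, 0, 0, 0, 0, 0],
    [0, 0, 0, 0, 0, 0],
    [0, 0, 0, 0, 0, 0],
    [0, 0, 0, 0, 0, 0]
  ],
  "gripper": 0.03,
  "grip_force": 25
}}

```text
t: 33.05
ee_pos: [542.9, 308.8, 85.3]
orientation: [[-0.289, 0.957, 0.001], [0.957, 0.289, 0.001], [0.0, 0.001, -1.0]]
ft_force: [-1.7, -1.6, 6.0]
width: 43.7
```

{"name": "step_arm", "arguments": {
  "series": [
    [0, 0, -0.01, 0, 0, 0],
    [0, 0, -0.03, 0, 0, 0],
    [0, 0, -0.06, 0, 0, 0],
    [0, 0, -0.09, 0, 0, 0],
    [0, 0, -0.12, 0, 0, 0],
    [0, 0, -0.135, 0, 0, 0],
    [0, 0, -0.135, 0, 0, 0],
    [0, 0, -0.135, 0, 0, 0]
  ]
}}

```text
t: 33.85
ee_pos: [542.2, 308.4, 219.3]
orientation: [[-0.289, 0.957, 0.0], [0.957, 0.289, 0.0], [0.0, 0.0, -1.0]]
ft_force: [0.1, -0.7, -3.4]
width: 44.1
```

```bash
python3 nav.py 454 -306.8 216 -16.6
```

```text
33.85 [542.2 308.4 219.3] [ 0.1 -0.7 -3.4] 44.1
[-0.5634, -0.2623, 0.0032, 0.0002, -0.0002, 0.583]
```

{"name": "step_arm", "arguments": {
  "series": [
    [-0.0166, -0.0077, 0, 0, 0, 0.0171],
    [-0.0497, -0.0231, 0, 0, 0, 0.0514],
    [-0.0829, -0.0386, 0, 0, 0, 0.0857],
    [-0.116, -0.054, 0, 0, 0, 0.12],
    [-0.1491, -0.0694, 0, 0, 0, 0.1543],
    [-0.1823, -0.0849, 0, 0, 0, 0.1886],
    [-0.2154, -0.1003, 0, 0, 0, 0.2229],
    [-0.2486, -0.1157, 0, 0, 0, 0.2572],
    [-0.2817, -0.1312, 0, 0, 0, 0.2915],
    [-0.3148, -0.1466, 0, 0, 0, 0.3258],
    [-0.348, -0.162, 0, 0, 0, 0.3601],
    [-0.3811, -0.1774, 0, 0, 0, 0.3944],
    [-0.4143, -0.1929, 0, 0, 0, 0.4287],
    [-0.4474, -0.2083, 0, 0, 0, 0.463],
    [-0.4806, -0.2237, 0, 0, 0, 0.4973],
    [-0.5137, -0.2392, 0, 0, 0, 0.5315],
    [-0.5468, -0.2546, 0.002, 0, 0, 0.5658],
    [-0.5634, -0.2623, 0.003, 0, 0, 0.583],
    [-0.5634, -0.2623, 0.003, 0, 0, 0.583],
    [-0.5634, -0.2623, 0.003, 0, 0, 0.583]
  ]
}}

```text
t: 35.85
ee_pos: [452.5, -306.4, 214.8]
orientation: [[0.287, 0.958, -0.002], [0.958, -0.287, 0.002], [0.001, -0.003, -1.0]]
ft_force: [-0.0, -0.4, -3.2]
width: 43.7
```

```bash
python3 nav.py 454 -306.8 122 -16.6
```

```text
35.85 [ 452.5 -306.4  214.8] [-0.  -0.4 -3.2] 43.7
[-0.0001, 0.0018, 0.0928, -0.0026, -0.0013, -0.0014]
```

{"name": "step_arm", "arguments": {
  "series": [
    [0, 0.0018, 0.03, -0.0026, -0.001, -0.0014],
    [0, 0.0018, 0.06, -0.0026, -0.001, -0.0014],
    [0, 0.0018, 0.08, -0.0026, -0.001, -0.0014],
    [0, 0.0018, 0.092, -0.0026, -0.001, -0.0014],
    [0, 0.0018, 0.092, -0.0026, -0.001, -0.0014]
  ]
}}

```text
t: 36.35
ee_pos: [453.0, -305.1, 121.2]
orientation: [[0.285, 0.959, -0.003], [0.959, -0.285, 0.002], [0.001, -0.003, -1.0]]
ft_force: [-0.7, -0.2, -1.8]
width: 43.8
```

```bash
python3 nav.py 454 -306.8 78 -16.6; python3 - <<'E'
from rig import *
from h import *
crop(read_camera("side"),310,100,100,100,6,"pics/s16.png",2)
crop(read_camera("scene"),150,140,150,110,5,"pics/s17.png",2)
E
```

```text
36.35 [ 453.  -305.1  121.2] [-0.7 -0.2 -1.8] 43.8
[-0.0014, 0.0016, 0.0432, -0.0032, -0.0014, 0.0011]
```

View pics/s16.png

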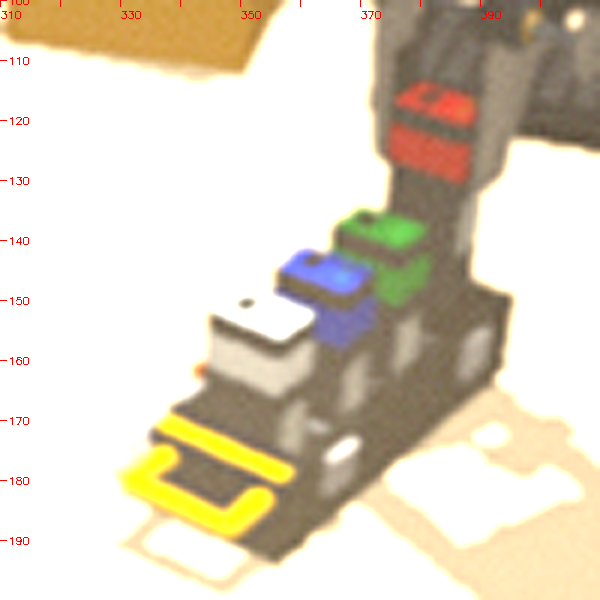

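View pics/s17.png

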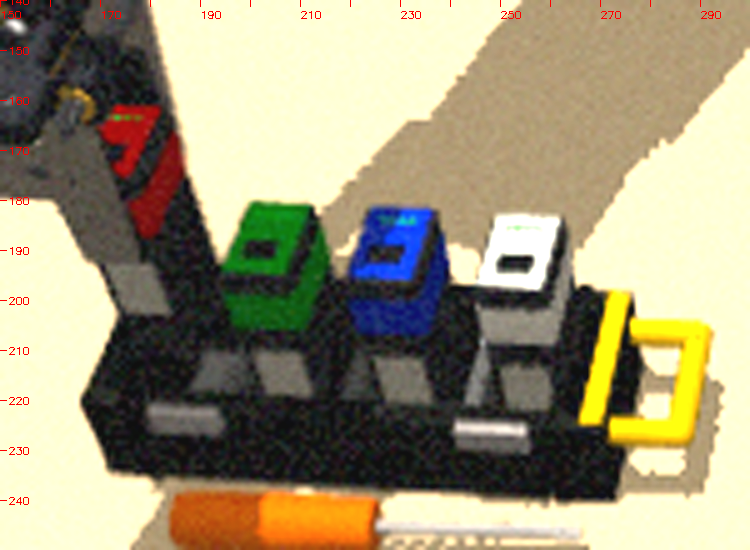

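Red is over the last pocket and the other three are undisturbed. Lowering.

{"name": "step_arm", "arguments": {
  "series": [
    [-0.0012, 0.0014, 0.01, -0.0032, -0.0014, 0.0011],
    [-0.0012, 0.0014, 0.02, -0.0032, -0.0014, 0.0011],
    [-0.0012, 0.0014, 0.03, -0.0032, -0.0014, 0.0011],
    [-0.0012, 0.0014, 0.038, -0.0032, -0.0014, 0.0011],
    [-0.0012, 0.0014, 0.0432, -0.0032, -0.0014, 0.0011],
    [-0.0012, 0.0014, 0.0432, -0.0032, -0.0014, 0.0011]
  ]
}}

```text
t: 37.05
ee_pos: [454.9, -307.6, 79.1]
orientation: [[0.286, 0.958, 0.002], [0.958, -0.286, -0.001], [-0.001, 0.002, -1.0]]
ft_force: [-0.2, 0.1, -2.5]
width: 43.8
```

{"name": "step_arm", "arguments": {
  "series": [
    [0, 0, 0.001, 0, 0, 0],
    [0, 0, 0.002, 0, 0, 0],
    [0, 0, 0.003, 0, 0, 0],
    [0, 0, 0.004, 0, 0, 0],
    [0, 0, 0.004, 0, 0, 0]
  ]
}}

```text
t: 37.55
ee_pos: [454.9, -307.6, 75.1]
orientation: [[0.286, 0.958, 0.002], [0.958, -0.286, -0.001], [-0.001, 0.002, -1.0]]
ft_force: [-0.2, -0.6, -2.7]
width: 43.8
```

{"name": "step_arm", "arguments": {
  "series": [
    [0, 0, 0.0005, 0, 0, 0],
    [0, 0, 0.001, 0, 0, 0],
    [0, 0, 0.001, 0, 0, 0]
  ]
}}

```text
t: 37.85
ee_pos: [454.9, -307.6, 74.1]
orientation: [[0.286, 0.958, 0.002], [0.958, -0.286, -0.001], [-0.001, 0.002, -1.0]]
ft_force: [0.7, -0.8, -2.7]
width: 43.4
```

{"name": "step_arm", "arguments": {
  "series": [
    [0, 0, 0.0005, 0, 0, 0],
    [0, 0, 0.001, 0, 0, 0],
    [0, 0, 0.001, 0, 0, 0]
  ]
}}

```text
t: 38.15
ee_pos: [454.9, -307.6, 73.3]
orientation: [[0.286, 0.958, 0.002], [0.958, -0.286, -0.001], [-0.001, 0.002, -1.0]]
ft_force: [-1.1, 0.1, 1.9]
width: 44.0
```

{"name": "step_arm", "arguments": {
  "series": [
    [0, 0, 0.0003, 0, 0, 0],
    [0, 0, 0.0003, 0, 0, 0]
  ]
}}

```text
t: 38.35
ee_pos: [454.9, -307.7, 73.3]
orientation: [[0.286, 0.958, 0.002], [0.958, -0.286, -0.001], [-0.001, 0.002, -1.0]]
ft_force: [-2.8, 1.4, 4.7]
width: 43.8
```

{"name": "step_arm", "arguments": {
  "series": [
    [0, 0, 0, 0, 0, 0],
    [0, 0, 0, 0, 0, 0],
    [0, 0, 0, 0, 0, 0],
    [0, 0, 0, 0, 0, 0],
    [0, 0, 0, 0, 0, 0]
  ],
  "gripper": 0.072
}}

```text
t: 38.85
ee_pos: [454.9, -307.7, 73.2]
orientation: [[0.286, 0.958, 0.002], [0.958, -0.286, -0.001], [-0.001, 0.002, -1.0]]
ft_force: [-0.9, 0.5, -1.1]
width: 72.1
```

{"name": "step_arm", "arguments": {
  "series": [
    [0, 0, -0.01, 0, 0, 0],
    [0, 0, -0.03, 0, 0, 0],
    [0, 0, -0.07, 0, 0, 0],
    [0, 0, -0.11, 0, 0, 0],
    [0, 0, -0.15, 0, 0, 0],
    [-0.05, 0, -0.18, 0, 0, 0],
    [-0.08, 0, -0.2, 0, 0, 0],
    [-0.08, 0, -0.2, 0, 0, 0],
    [-0.08, 0, -0.2, 0, 0, 0]
  ]
}}

```text
t: 39.75
ee_pos: [431.4, -384.4, 274.0]
orientation: [[0.288, 0.958, 0.003], [0.958, -0.288, -0.002], [-0.001, 0.003, -1.0]]
ft_force: [0.2, -0.1, 0.1]
width: 71.8
```

```bash
python3 nav.py; python3 - <<'E'
from rig import *
from h import *
W=calibration("wrist"); im=read_camera("wrist")
crop(im,200,0,240,240,3,"pics/w6.png",1.7)
crop(read_camera("side"),310,100,100,100,6,"pics/s18.png",2)
crop(read_camera("scene"),150,140,150,110,5,"pics/s19.png",2)
for n in("wrist","scene","side"):
    print(n,project(calibration(n),frame(476.1,-232,-.2893,[[0,k,111] for k in(78,26,-26,-78)])).round(1).tolist())
E
```

```text
39.75 [ 431.4 -384.4  274. ] [ 0.2 -0.1  0.1] 71.8
wrist [[321.0, -94.8], [321.1, -24.4], [321.1, 41.1], [321.1, 101.8]]
scene [[253.9, 189.1], [228.4, 187.9], [203.2, 186.7], [178.3, 185.5]]
side [[353.3, 151.9], [363.5, 144.5], [373.0, 137.5], [382.0, 131.0]]
```

View pics/w6.png

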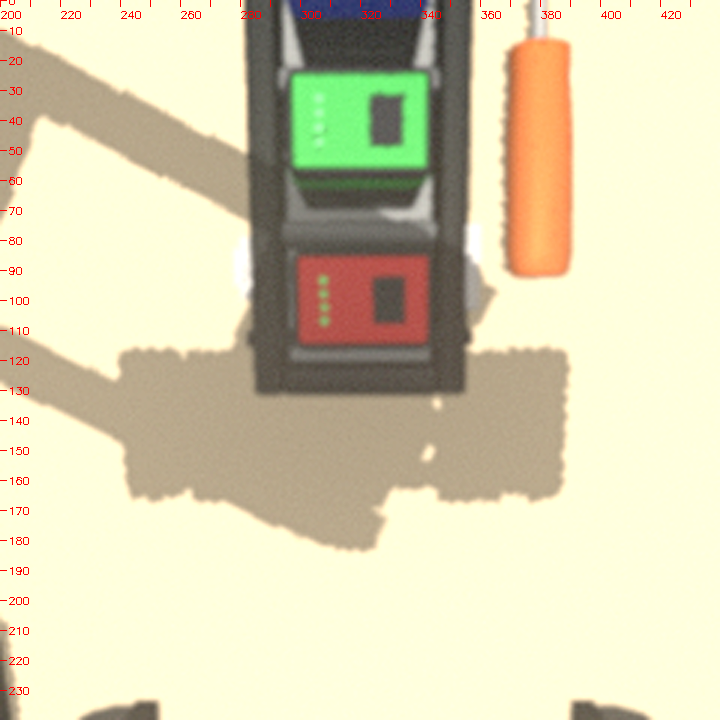

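View pics/s18.png

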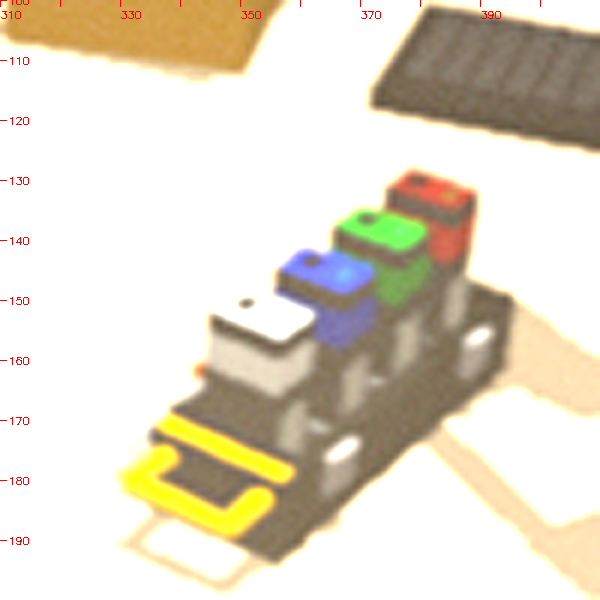

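View pics/s19.png

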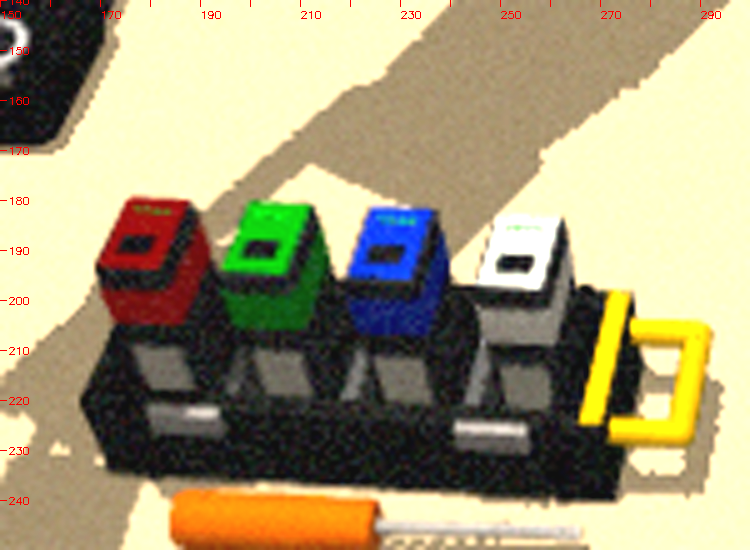

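All four tops sit within about 2 px of where a seated pack (top at z = 111 mm) should appear, and the tool is clear. Handing in.

```bash
python3 -c "
from rig import *
print(close_job())"
```

```text
the job is handed in; nothing more can be done
None
```

All four packs are in the field case in charger order. Counting from the yellow grip they are white, blue, green and red. I pulled each one straight up from its cradle and lowered it slowly until the wrist force showed contact with the pocket floor, then let go. I handed the job in just after 39.75 s on the robot clock, against the 115 s limit.

**Last checks:**
- **Upright and in order:** the side and scene pictures after the last release show all four standing upright in their own pockets. The wrist picture confirms green and red; white was outside that picture and only blue's edge showed in it.
- **Seated on the floor:** floor contact came within 0.1 mm of the tool height I expected for each pack. The pack tops sit within about 2 px of where a fully seated pack should appear.
- **Tool clear:** the gripper was open and about 160 mm above the pack tops. The wrist force was near zero then, and no reading I took passed about 13 N.

**Disagreements:** heights measured from the cameras came out 1 to 3 mm lower than the stated sizes. That is about the stated calibration accuracy, and well inside the pocket clearance. No check failed.

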